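# Open the tool chest and turn the plug gauge round

### The job

The setting block has been left on the lid of the grey tool chest: lay it flat in the middle of its black pad on the worktop, then lift the chest's lid by its bar and swing it gently back until it rests on its stop. Take the double-ended plug gauge out of the cradle inside, turn it end for end and lay it back in both saddles so that its short plug faces the front of the chest (the side with the bar). Set things down rather than dropping them, and leave everything else where it stands.

Things in the scene. Friction and masses are not known exactly. Their poses are not given: they have to be found in the camera images.
- chest: Grey steel tool chest, fixed, 160 (x) x 240 (y) mm; body 70 mm high, 91 mm with the shut lid; walls 3 mm, inner floor 5 mm above the worktop. Origin: centre of its underside, on the worktop. x points from the front (side with the bar handle) to the back (hinge), y to the left seen from the front, z up.
- lid (a joint): Angle of the chest's lid: 0 shut, growing as it swings up and back, 1.85 rad on its stop (16 degrees past upright). The lid weighs about 0.45 kg; plain hinge with slight friction: let go short of upright it falls shut, beyond upright it falls back on its stop.
- lid_bar (a point): Middle of the lid's steel bar handle: round bar, 10 mm diameter, 100 mm long, parallel to the hinge (y), on two arms at its ends, 36 mm in front of the lid's front face (31 mm clear gap). Moves with the lid; when shut it is 116 mm in front of the chest's centre and 80 mm above the worktop. Axes: the chest's when shut, turning with the lid.
- lid_hinge (a point): Middle of the lid's hinge line, at the chest's rear upper edge, 70 mm above the worktop; the hinge line runs along its y axis (chest axes, fixed). The bar's middle swings about it: with the lid shut the bar is 196 mm in front of and 10 mm above this point.
- cradle: Aluminium cradle fixed on the chest's inner floor, foot 90 x 44 mm. Two V saddles 8 mm thick, 33 mm before and behind its centre, carry the gauge's plugs. Origin: under the foot's centre, 5 mm above the worktop; axes as the chest's. The seated gauge's axis lies along x, 40 mm above the origin; saddles end there, open at the top. Its handle lies between the saddles, 4 mm to spare at each end.
- gauge_mid (a point): Centre of the double-ended plug gauge's handle. 0.16 kg, 114 mm long: hexagonal handle 22 mm across flats, 50 mm long, a round 18 mm plug at each end, one short (22 mm), one long (42 mm). x axis: along the gauge to the short plug; y: square to two upright flats (grasp across these); z up. Starts in the cradle under the lid, short plug towards the chest's back.
- short_end (a point): Middle of the end face of the gauge's short plug, 47 mm from the centre of the handle along the gauge's x axis.
- long_end (a point): Middle of the end face of the gauge's long plug, 67 mm from the centre of the handle against the gauge's x axis.
- block_mid (a point): Centre of the steel setting block with drilled holes, 51 (x) x 76 (y) x 26 (z) mm, about 0.55 kg, at the start lying flat on the shut lid (lid top 91 mm above the worktop). Grasp it across the 51 mm sides (along its x).
- pad_top (a point): Centre of the top of the black rubber pad, fixed on the worktop, 80 (x) x 100 (y) mm and 4 mm thick: the block's place. The block may lie in any direction.
- carton_mid (a point): Bystander, loose, to be left alone: centre of a cardboard carton, 69 (x) x 115 (y) x 86 (z) mm.
- chuck_mid (a point): Bystander, loose, to be left alone: centre of a drill chuck standing upright, 54 mm across, 82 mm high.
- v_block_mid (a point): Bystander, loose, to be left alone: centre of a steel V-block, 55 (x) x 50 (y) x 45 (z) mm.
- oiler_mid (a point): Bystander, loose, to be left alone: centre of an upright squeeze oil bottle, 55 mm across, 199 mm high.
- spray_mid (a point): Bystander, loose, to be left alone: centre of an upright spray can, 66 mm across, 189 mm high.
- tube_mid (a point): Bystander, loose, to be left alone: centre of a plastic cutter tube with orange caps, 21 (x) x 105 (y) x 23 (z) mm, lying on the chest's inner floor about 65 mm to the left of the cradle, parallel to the gauge.
- spanner_mid (a point): Bystander, loose, to be left alone: centre of a spanner, 32 (x) x 209 (y) x 9 (z) mm, lying on the worktop in front of the chest.
Mind the look-alikes: they are no part of the job. There is more than one size of the part that bears block_mid; the job needs the middle-sized.

How it is judged:
By the outcome, as a careful person would: the job done as asked, in the order asked, and still so for the second after the job is handed in, with the robot touching nothing.
It also fails if it takes over 70 s, if anything falls off the work surface, if the arm or the gripper's body presses on something with over 40 N, if the wrist force passes 120 N, or if a joint passes its speed limit or range.

### The arm

A 6-joint arm with a two-finger parallel gripper is mounted at the origin on a cart in front of the work surface, level with it; the furniture and walls round the work are solid. World frame = base frame: x ahead of the robot, y to its left, z up, the work surface at z = 0. Lengths are in m, angles in rad, forces in N, time in s.
With the tool pointing down it reaches from about 0.35 to 0.725 m from the base axis. Payload 4.3 kg.
Tool frame: the origin (TCP) lies between the finger pads; the fingertips stand 17 mm ahead of it and the grasp point (between the pads) lies 2 mm behind it; y points along the fingers, z is the direction in which the jaws open and shut, and the axes are right-handed (so a half turn about y gives the same grasp; the last joint's range is limited). The gripper opens to 85 mm and grips with 20 to 120 N. Pads are 22 mm wide; open, the fingers measure 114 mm over their backs; the gripper's body (76 mm by 85 mm) begins 54 mm behind the grasp point. The pads swing forward as they close: fully open they stand 13 mm farther back than shut.
Start: joints at [-0.11, 0.377, 0.081, 1.274, 0, 1.46], TCP at [0.575, 0, 0.248] pointing down, gripper open.
Joint ranges: [-2.72, 2.72], [-0.84, 1.66], [-1.02, 1.22], [-1.77, 2.12], [-1.37, 1.28], [-3.14, 3.14]. Speed limits (rad/s): [2.57, 2.57, 3.14, 3.14, 3.14, 3.14].

### API

Orientations are given as a unit quaternion [w, x, y, z].
In Python, from workcell import read_state, read_camera, calibration, finish_job, find_in, regions_of, spot_point gives the robot as it stands.
- The arm moves only by the tool servo_tool, never from a script. Its argument "series" is a list that holds one entry, the list of rows, each a list of 6 numbers: the shift along the tool's x, y, z scaled (see below), then the turn, a rotation vector about the tool's x, y, z scaled (see below). A call has exactly 5 rows; each row shifts and turns the pose as measured when the row begins, along the tool's axes as they then stand; what a row does not reach is not made up. The controller multiplies each number of a shift by 0.06 m and each number of a turn by 0.12 rad. A row lasts 1/8 s, in which the tool goes at most 62.5 mm and 10.7 degrees, less where a joint would pass 70% of its speed; a pose out of reach is approached as far as the arm can. A call with a number of a shift or a turn outside -1 to 1 is refused whole. A call with a gripper value outside its range is refused whole. "grip" is the closure, from -1 (fully open) to 1 (shut), so that 0 is half open, set as the call begins (left out, the last holds). The fingers move at their own pace and stop on an object; the grip force is fixed at half the most. Time passes only in rows, so rows that do not move let the fingers close, or fill a call up. It gives the time, the measured TCP pose, the force and the opening at its end, in the units of the state.
- read_state(): the state, without advancing time (a new reading comes with each control period).
- read_camera(name): name is "scene" or "side" or "wrist"; returns the picture (480x640x3 uint8, red, green, blue); there is no depth.
- calibration(name): a dict with "fx", "fy", "cx", "cy" (pixels), "world_from_camera" (4x4, takes a point from camera to world coordinates); the wrist camera has in their place "tool_from_camera" (4x4, takes a point from camera to tool coordinates, whose origin is the TCP and whose axes are the tool frame's). Camera axes: x right, y up, looking along -z (the intrinsics and any distortion apply to the point x, -y, -z); pixel columns grow to the right and rows downward; lengths in m; the calibration is good to about 2 mm. The wrist camera is an equidistant fisheye: a pixel r from the principal point sees the ray r / f radians off the axis. A picture is of the moment at which its call begins: read the wrist's pose just before it. calibration takes no time and is no camera call.
- finish_job(): hands the job in, once; it reports no verdict.
Trained networks look in the newest picture that a camera, given by its name, has taken for a name from the list of things; names that differ only in an ending like _2 or _b are one class to them, and where a whole thing is asked for, a point or a joint stands for the part that bears it (a point fixed in the world has none). Each returns a list of dicts, best first, with "score" (0 to 1); they miss things now and then, are a little off and sometimes report something else, mostly with a low value. They report only what shows in the picture. A call takes as long as a camera call. They do not tell look-alikes from the thing itself.
- find_in(camera, query): "position" ([x, y, z] in m, in the coordinates of the camera as it stood for that picture, good to about 4 mm: the middle of the surface that is visible of it).
- regions_of(camera, query): "mask" (480x640 bool, what is visible of it).
- spot_point(camera, query): "position" ([x, y, z] in m, in the coordinates of the camera as it stood for that picture, good to about 4 mm: a listed point, or the origin of a listed thing).
The state is a dict: "clock": time; "q": joint angles; "joint_velocities": joint speeds; "effort": joint torques, N m; "position": TCP position; "ee_rot": TCP orientation; "force": force on the tool from outside, world axes, zero at the start; "torque": the same for the moment, N m; "finger_gap": finger opening in m.
Only numpy, scipy, OpenCV 4.12 (cv2) and the standard library are available. Lean on these libraries where they do the work, as an engineer would, in place of code of your own. Each camera call takes 0.05 s, during which the arm holds its last target.

## Working session

There is one attempt and no reset: what is moved stays moved. The work goes in short steps, Python scripts to look and compute and a tool call to move; the robot and the scene stay as the last step left them, time stands still between calls to the robot, and variables do not carry over. Pictures are saved under pics/ and viewed, and the job is handed in when it is done.

Besides the shell and the picture viewer there is one more tool, called after "Request:" as name([rows], argument=value, ...), one row to a line, values as JSON. servo_tool: Moves the arm, as the interface text tells. Its arguments: {"type":"object","properties":{"series":{"type":"array"},"grip":{"type":"number"}},"required":["series"]}

```bash
ls; mkdir -p pics; cat > h.py <<'E'
import numpy as np, cv2
from workcell import *
from scipy.spatial.transform import Rotation as R
def snap(n,f):
    im=read_camera(n); cv2.imwrite(f'pics/{f}.png',im[:,:,::-1]); return im
def towld(cam,p):
    c=calibration(cam)
    if cam=='wrist':
        s=read_state(); T=np.eye(4); w=s['ee_rot']; T[:3,:3]=R.from_quat([w[1],w[2],w[3],w[0]]).as_matrix(); T[:3,3]=s['position']
        M=T@np.array(c['tool_from_camera'])
    else: M=np.array(c['world_from_camera'])
    return (M@np.r_[p,1])[:3]
np.set_printoptions(precision=4,suppress=True)
E
python3 - <<'E'
from h import *
print(read_state())
for n in ['scene','side','wrist']:
    snap(n,n+'0'); print(calibration(n))
for n in ['scene','side']:
  for q in ['chest','lid_bar','lid_hinge','block_mid','pad_top']:
    for d in spot_point(n,q)[:4]: print(n,q,round(d['score'],2),towld(n,d['position']))
E
```

```text
pics
{'clock': 0.0, 'q': array([-0.1103,  0.378 ,  0.0796,  1.2744,  0.    ,  1.4605]), 'joint_velocities': array([-0.0001,  0.0012,  0.0001, -0.0021,  0.0002, -0.0007]), 'effort': array([  0.0005, -46.3601,  26.9877,   0.0208,  -0.0001,  -0.    ]), 'position': array([0.5744, 0.0001, 0.2474]), 'ee_rot': array([ 0.4996, -0.5004,  0.5006, -0.4994]), 'force': array([0.1567, 0.8966, 0.4344]), 'torque': array([-0.0018, -0.034 ,  0.042 ]), 'finger_gap': 0.0854543201479462}
{'fx': 577.6435733044704, 'fy': 577.6435733044704, 'cx': 319.6094598218741, 'cy': 233.12189827759428, 'world_from_camera': array([[ 0.9327, -0.3138,  0.1779,  0.837 ],
       [ 0.3606,  0.8238, -0.4374, -0.6909],
       [-0.0093,  0.4722,  0.8815,  1.4025],
       [ 0.    ,  0.    ,  0.    ,  1.    ]])}
{'fx': 517.4210965810599, 'fy': 517.4210965810599, 'cx': 323.41345487858695, 'cy': 235.1079904193535, 'world_from_camera': array([[-0.9128,  0.2283, -0.3387,  0.0314],
       [-0.4085, -0.5077,  0.7585,  1.1731],
       [ 0.0012,  0.8307,  0.5567,  0.9863],
       [ 0.    ,  0.    ,  0.    ,  1.    ]])}
{'fx': 371.6482995
[... 252 characters left out ...]
 ,  0.    ,  0.    ,  1.    ]])}
scene chest 0.84 [ 0.5727 -0.0735 -0.0014]
scene lid_bar 0.61 [ 0.4525 -0.0583  0.082 ]
scene lid_hinge 0.57 [ 0.6493 -0.0819  0.0711]
scene block_mid 0.66 [ 0.5622 -0.0913  0.1042]
scene block_mid 0.65 [ 0.7571 -0.3321  0.0126]
scene block_mid 0.5 [0.4729 0.3905 0.0161]
scene pad_top 0.71 [ 0.5799 -0.277   0.0043]
side chest 0.76 [ 0.5654 -0.0706  0.001 ]
side lid_bar 0.35 [0.5085 0.1998 0.0461]
side lid_bar 0.34 [ 0.5624 -0.0907  0.1079]
side lid_hinge 0.78 [ 0.6453 -0.0898  0.0679]
side lid_hinge 0.21 [0.5117 0.1996 0.0479]
side block_mid 0.75 [ 0.5602 -0.0883  0.1065]
side block_mid 0.73 [0.4683 0.3847 0.0193]
side block_mid 0.45 [ 0.7527 -0.3319  0.0083]
```

View pics/scene0.png

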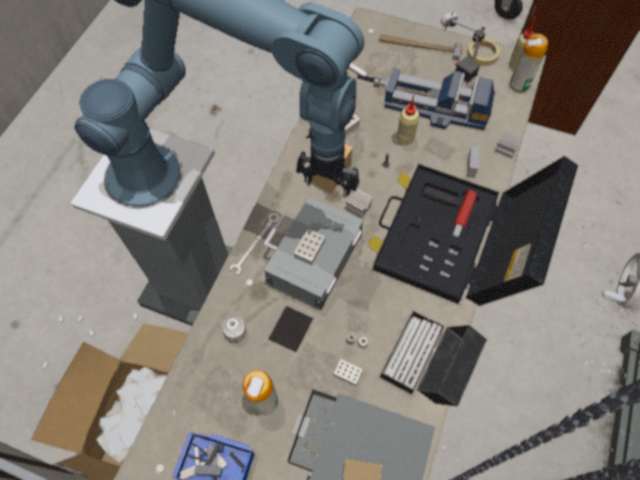

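View pics/side0.png

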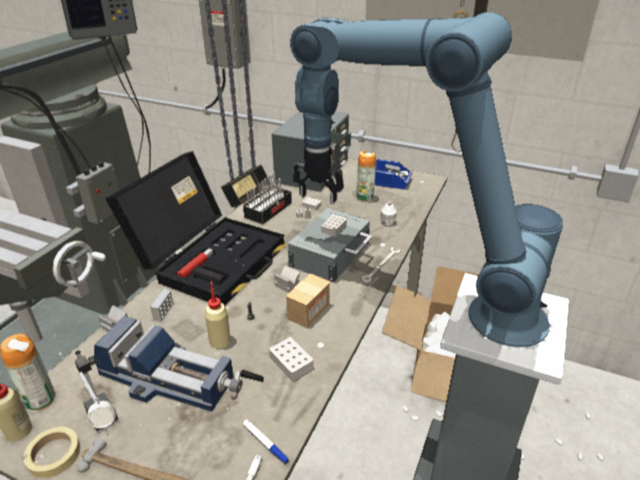

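View pics/wrist0.png

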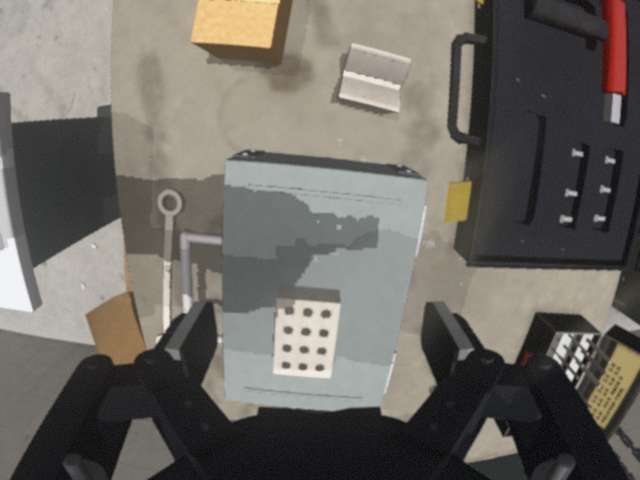

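The block on the lid is the middle-sized one; a smaller one stands at the far right and a larger one at the near left. Next I'll rectify the pictures onto horizontal planes to measure yaw and position.

```bash
cat >> h.py <<'E'
def toolT():
    s=read_state(); T=np.eye(4); w=s['ee_rot']; T[:3,:3]=R.from_quat([w[1],w[2],w[3],w[0]]).as_matrix(); T[:3,3]=s['position']; return T
def project(cam,P,T=None):
    c=calibration(cam); P=np.atleast_2d(P)
    M=(toolT() if T is None else T)@np.array(c['tool_from_camera']) if cam=='wrist' else np.array(c['world_from_camera'])
    p=(P-M[:3,3])@M[:3,:3]; x,y,z=p[:,0],-p[:,1],-p[:,2]
    if cam=='wrist':
        rr=np.hypot(x,y); th=np.arctan2(rr,z); k=th/np.maximum(rr,1e-9)
        return np.c_[c['cx']+c['fx']*k*x,c['cy']+c['fy']*k*y]
    return np.c_[c['cx']+c['fx']*x/z,c['cy']+c['fy']*y/z]
def ortho(cam,im,h,x0,x1,y0,y1,s,T=None):
    # image: right=+x, up=+y, s px per m
    W=int((x1-x0)*s);H=int((y1-y0)*s)
    u,v=np.meshgrid(np.arange(W),np.arange(H))
    P=np.c_[(x0+(u+.5)/s).ravel(),(y1-(v+.5)/s).ravel(),np.full(u.size,h)]
    m=project(cam,P,T).astype(np.float32).reshape(H,W,2)
    return cv2.remap(im,m[:,:,0],m[:,:,1],cv2.INTER_LINEAR)
def save(im,f): cv2.imwrite(f'pics/{f}.png',im[:,:,::-1])
def grid(o,x0,x1,y0,y1,s,st=0.05):
    o=o.copy()
    for x in np.arange(np.ceil(x0/st)*st,x1,st):
        cv2.line(o,(int((x-x0)*s),0),(int((x-x0)*s),o.shape[0]),(255,0,0),1); cv2.putText(o,f'{x:.2f}',(int((x-x0)*s),10),0,.35,(255,255,0))
    for y in np.arange(np.ceil(y0/st)*st,y1,st):
        cv2.line(o,(0,int((y1-y)*s)),(o.shape[1],int((y1-y)*s)),(255,0,0),1); cv2.putText(o,f'{y:.2f}',(0,int((y1-y)*s)),0,.35,(255,255,0))
    return o
E
python3 - <<'E'
from h import *
im=cv2.imread('pics/wrist0.png')[:,:,::-1]; sc=cv2.imread('pics/scene0.png')[:,:,::-1]
save(grid(ortho('wrist',im,0.091,.42,.72,-.25,.1,1700),.42,.72,-.25,.1,1700),'o_lid')
a=ortho('wrist',im,0.117,.5,.65,-.18,-.02,2500);b=ortho('scene',sc,0.117,.5,.65,-.18,-.02,2500)
g=lambda o:grid(o,.5,.65,-.18,-.02,2500,.025)
save(np.hstack([g(a),g(b)]),'o_blk')
save(grid(ortho('scene',sc,0.004,.45,.70,-.4,-.15,2200),.45,.70,-.4,-.15,2200),'o_pad')
for q in ['pad_top','block_mid','chest','lid_bar']:
    for d in find_in('wrist',q)[:2]: print(q,d['score'],towld('wrist',d['position']))
    for d in spot_point('wrist',q)[:2]: print('sp',q,d['score'],towld('wrist',d['position']))
E
```

```text
pad_top 0.45 [ 0.5653 -0.2849  0.0102]
sp pad_top 0.55 [ 0.5821 -0.2791  0.0119]
block_mid 0.74 [ 0.5682 -0.0899  0.12  ]
sp block_mid 0.89 [ 0.5674 -0.0982  0.1049]
sp chest 0.84 [ 0.5733 -0.075   0.0008]
lid_bar 0.96 [ 0.5716 -0.0348  0.0982]
sp lid_bar 0.73 [ 0.4513 -0.0655  0.0861]
```

View pics/o_lid.png

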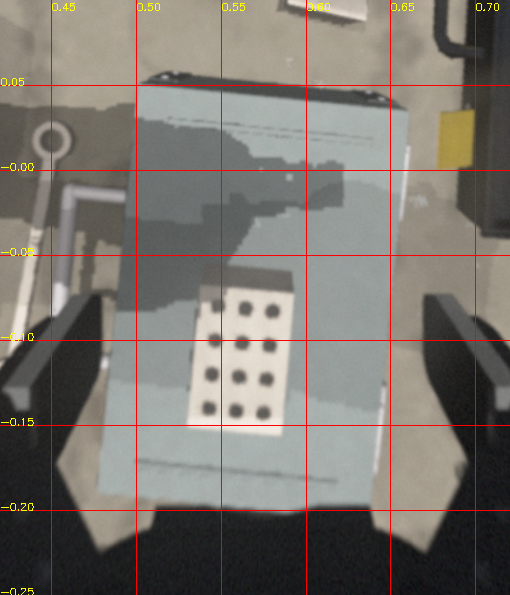

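View pics/o_blk.png

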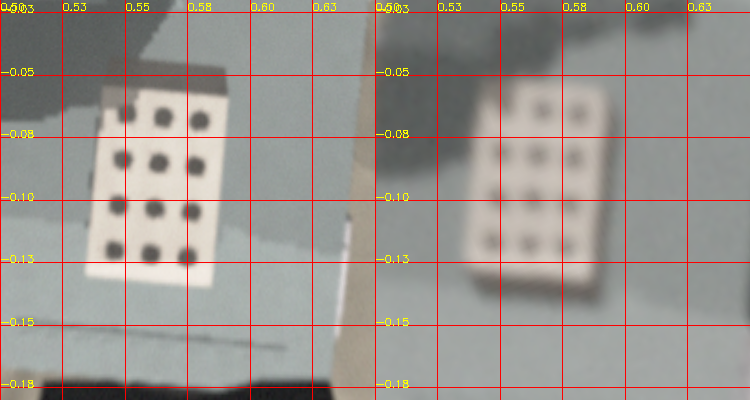

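View pics/o_pad.png

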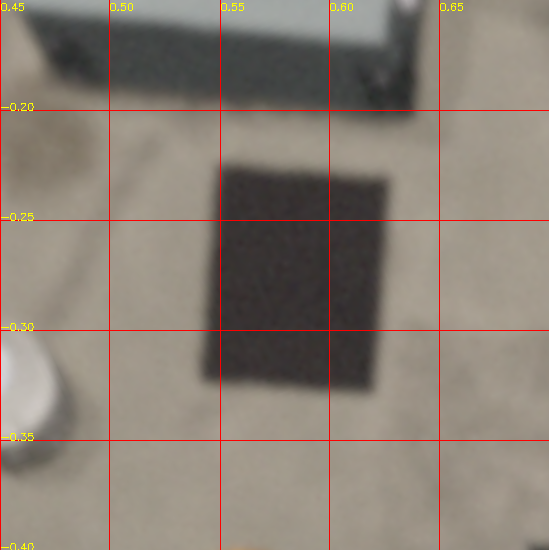

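```bash
cat >> h.py <<'E'
def frame(yaw,phi=np.pi/2):
    # tool with y pointing down-forward: phi=pi/2 straight down, jaws (z) along horizontal at world yaw (x->tool z at yaw 0)
    z=np.array([np.cos(yaw),np.sin(yaw),0]); y=np.array([0,0,-1.]); x=np.cross(y,z); return np.c_[x,y,z]
def plan(pos,Rt,n):
    """equal steps from measured pose; prints scaled rows"""
    T=toolT(); R0=T[:3,:3]; rv=R.from_matrix(R0.T@Rt).as_rotvec()
    p=np.array(pos)-T[:3,3]; 
    print('from',T[:3,3],'dp',p,'rv',rv, 'dist',np.linalg.norm(p))
    for k in range(n):
        Rk=R0@R.from_rotvec(rv*k/n).as_matrix()
        print(np.round(np.r_[Rk.T@p/n/0.06, rv/n/0.12],3).tolist())
def st():
    s=read_state(); w=s['ee_rot']; print(round(s['clock'],2),'pos',s['position'],'F',s['force'],'gap',round(s['finger_gap'],4),'q',s['q']); 
    print('y',toolT()[:3,1],'z',toolT()[:3,2])
E
python3 - <<'E'
from h import *
st()
plan([.564,-.0935,.165],frame(-.09),5)
E
```

```text
1.05 pos [0.575  0.     0.2483] F [-0.2079  0.7177 -0.5149] gap 0.0857 q [-0.1103  0.3773  0.081   1.2744  0.      1.4605]
y [ 0.0001  0.     -1.    ] z [1.     0.0001 0.0001]
from [0.575  0.     0.2483] dp [-0.011  -0.0935 -0.0833] rv [-0.0001  0.0901 -0.    ] dist 0.12573732564754986
[0.312, 0.278, -0.037, -0.0, 0.15, -0.0]
[0.312, 0.278, -0.031, -0.0, 0.15, -0.0]
[0.313, 0.278, -0.026, -0.0, 0.15, -0.0]
[0.313, 0.278, -0.02, -0.0, 0.15, -0.0]
[0.314, 0.278, -0.014, -0.0, 0.15, -0.0]
```

Request:
servo_tool([
  [[0.31, 0.28, -0.04, 0, 0.15, 0], [0.31, 0.28, -0.03, 0, 0.15, 0], [0.31, 0.28, -0.03, 0, 0.15, 0], [0.31, 0.28, -0.02, 0, 0.15, 0], [0.31, 0.28, -0.01, 0, 0.15, 0]],
], grip=-1)

```text
clock: 1.68
position: [0.5657, -0.0942, 0.164]
ee_rot: [-0.478, 0.476, -0.521, 0.523]
force: [0.0, -0.5, -0.2]
finger_gap: 0.0852
```

```bash
python3 - <<'E'
from h import *
st()
im=snap('wrist','w1')
save(grid(ortho('wrist',im,0.117,.46,.66,-.18,-.02,3000),.46,.66,-.18,-.02,3000,.02),'o1')
plan([.564,-.0935,.111],frame(-.09),5)
E
```

```text
1.68 pos [ 0.5657 -0.0942  0.164 ] F [ 0.0056 -0.4515 -0.1643] gap 0.0852 q [-0.276   0.4057 -0.0976  1.0622  0.0009  1.3846]
y [ 0.0053 -0.0006 -1.    ] z [ 0.996  -0.0897  0.0053]
from [ 0.5641 -0.0961  0.1616] dp [-0.0001  0.0026 -0.0506] rv [-0.0016 -0.0024  0.0014] dist 0.05064231827826434
[-0.009, 0.169, -0.002, -0.003, -0.004, 0.002]
[-0.009, 0.169, -0.001, -0.003, -0.004, 0.002]
[-0.009, 0.169, -0.001, -0.003, -0.004, 0.002]
[-0.009, 0.169, -0.001, -0.003, -0.004, 0.002]
[-0.008, 0.169, -0.001, -0.003, -0.004, 0.002]
```

View pics/o1.png

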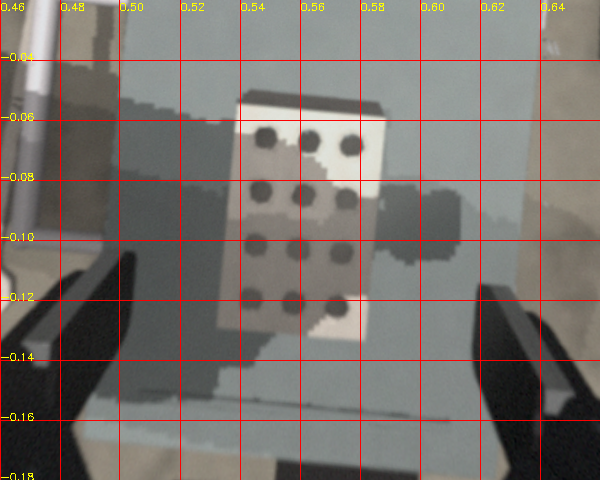

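View pics/w1.png

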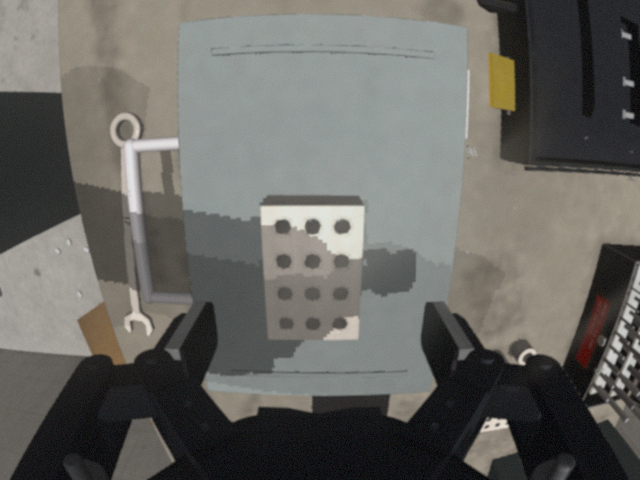

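Block centre is at about (0.562, -0.093), and the jaws are aligned and straddling it. Descending.

Request:
servo_tool([
  [[-0.01, 0.2, 0, 0, 0, 0], [-0.01, 0.2, 0, 0, 0, 0], [-0.01, 0.2, 0, 0, 0, 0], [0, 0.16, 0, 0, 0, 0], [0, 0.05, 0, 0, 0, 0]],
])

```text
clock: 2.35
position: [0.5649, -0.0923, 0.1105]
ee_rot: [-0.477, 0.477, -0.521, 0.523]
force: [0.2, 0.2, 0.6]
finger_gap: 0.0856
```

```bash
python3 - <<'E'
from h import *
st()
E
```

```text
2.35 pos [ 0.5649 -0.0923  0.1105] F [0.1532 0.1965 0.5883] gap 0.0856 q [-0.2727  0.446  -0.1821  0.9405 -0.0001  1.3882]
y [ 0.0022 -0.0007 -1.    ] z [ 0.9959 -0.09    0.0022]
```

Request:
servo_tool([
  [[0, 0.02, -0.02, 0, 0, 0], [0, 0, 0, 0, 0, 0], [0, 0, 0, 0, 0, 0], [0, 0, 0, 0, 0, 0], [0, 0, 0, 0, 0, 0]],
], grip=1)

```text
clock: 2.98
position: [0.5639, -0.0921, 0.1098]
ee_rot: [-0.478, 0.476, -0.521, 0.523]
force: [-0.7, 0.3, -0.2]
finger_gap: 0.0497
```

Request:
servo_tool([
  [[0, 0, 0, 0, 0, 0], [0, -0.05, 0, 0, 0, 0], [0, -0.2, 0, 0, 0, 0], [0, -0.3, 0, 0, 0, 0], [0, -0.3, 0, 0, 0, 0]],
])

```text
clock: 3.6
position: [0.5612, -0.0914, 0.1606]
ee_rot: [0.476, -0.478, 0.523, -0.521]
force: [0.3, 0.1, -4.0]
finger_gap: 0.0497
```

```bash
python3 - <<'E'
from h import *
T=toolT();im=snap('wrist','w2')
st()
E
```

```text
3.65 pos [ 0.5626 -0.0918  0.1635] F [ 0.5443 -0.6689 -1.1701] gap 0.0496 q [-0.2729  0.4039 -0.102   1.0647 -0.0001  1.3877]
y [ 0.0002 -0.0001 -1.    ] z [ 0.996  -0.0897  0.0002]
```

View pics/w2.png

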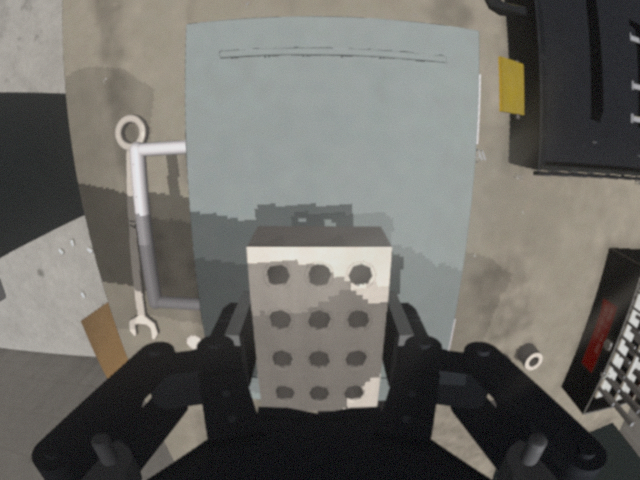

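```bash
python3 - <<'E'
from h import *
plan([.582,-.2775,.155],frame(-.085),5)
E
```

```text
from [ 0.5626 -0.0918  0.1635] dp [ 0.0194 -0.1857 -0.0085] rv [-0.0002 -0.0049  0.0001] dist 0.18693089629080775
[0.611, 0.028, 0.12, -0.0, -0.008, 0.0]
[0.611, 0.028, 0.119, -0.0, -0.008, 0.0]
[0.611, 0.028, 0.119, -0.0, -0.008, 0.0]
[0.611, 0.028, 0.118, -0.0, -0.008, 0.0]
[0.611, 0.028, 0.117, -0.0, -0.008, 0.0]
```

Request:
servo_tool([
  [[0.4, 0.03, 0.08, 0, 0, 0], [0.65, 0.03, 0.12, 0, 0, 0], [0.8, 0.03, 0.16, 0, 0, 0], [0.8, 0.03, 0.15, 0, -0.04, 0], [0.4, 0.03, 0.08, 0, 0, 0]],
])

```text
clock: 4.28
position: [0.5835, -0.2803, 0.1566]
ee_rot: [-0.48, 0.479, -0.519, 0.521]
force: [0.1, 0.8, -3.7]
finger_gap: 0.0494
```

```bash
python3 - <<'E'
from h import *
read_camera('side')
T=toolT();im=snap('wrist','w3'); sc=snap('scene','s3')
x=(.48,.68,-.37,-.17,2800)
save(grid(ortho('wrist',im,0.004,*x,T=T),*x,.02),'o3')
for q in ['pad_top']:
    for d in spot_point('wrist',q)[:2]: print('sp',q,d['score'],towld('wrist',d['position']))
st()
E
```

```text
sp pad_top 0.59 [ 0.5805 -0.2717  0.0078]
4.47 pos [ 0.5832 -0.2776  0.1563] F [ 1.4936  1.0861 -3.9098] gap 0.0498 q [-0.5435  0.557   0.1258  1.1381  0.0024  1.1058]
y [ 0.0026  0.0012 -1.    ] z [ 0.9969 -0.0784  0.0025]
```

View pics/o3.png

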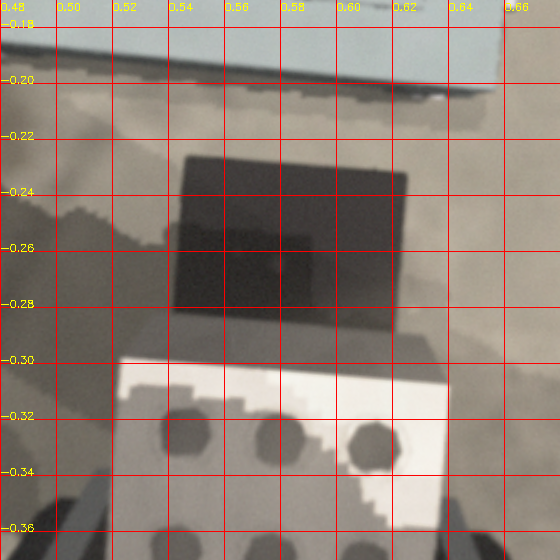

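View pics/w3.png

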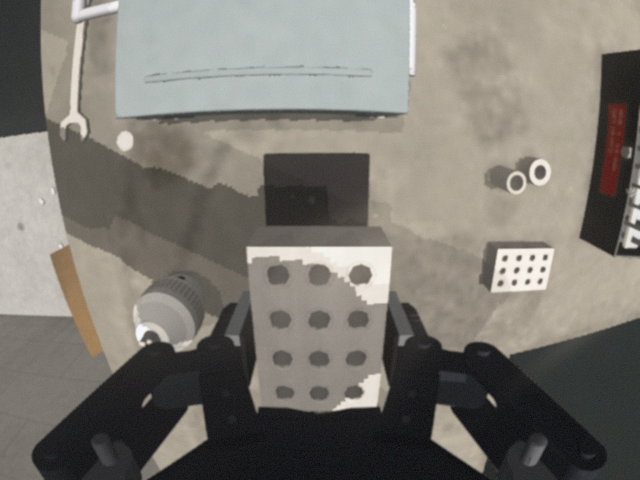

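```bash
cat >> h.py <<'E'
def unproj(cam,uv,h,T=None):
    c=calibration(cam); M=(toolT() if T is None else T)@np.array(c['tool_from_camera']) if cam=='wrist' else np.array(c['world_from_camera'])
    a=(uv[0]-c['cx'])/c['fx']; b=(uv[1]-c['cy'])/c['fy']
    if cam=='wrist':
        r=np.hypot(a,b); d=np.array([np.sin(r)*a/max(r,1e-9),-np.sin(r)*b/max(r,1e-9),-np.cos(r)])
    else: d=np.array([a,-b,-1.])
    d=M[:3,:3]@d; o=M[:3,3]; return o+d*(h-o[2])/d[2]
E
python3 - <<'E'
from h import *
for uv in [(247,247),(391,247),(320,247),(320,408)]:
    p=unproj('wrist',uv,.1563+.0072); print(uv,p, (p-toolT()[:3,3])@toolT()[:3,:3])
plan([.5825,-.277,.028],frame(-.08),10)
E
```

```text
(247, 247) [ 0.5606 -0.2396  0.1635] [-0.0361 -0.0072 -0.0255]
(391, 247) [ 0.6105 -0.2436  0.1635] [-0.0361 -0.0071  0.0245]
(320, 247) [ 0.5859 -0.2416  0.1635] [-0.0361 -0.0071 -0.0002]
(320, 408) [ 0.5802 -0.3158  0.1635] [ 0.0383 -0.0072 -0.    ]
from [ 0.5832 -0.2776  0.1563] dp [-0.0007  0.0006 -0.1283] rv [-0.0025  0.0015 -0.0014] dist 0.12831110809724436
[-0.001, 0.214, -0.002, -0.002, 0.001, -0.001]
[-0.001, 0.214, -0.002, -0.002, 0.001, -0.001]
[-0.001, 0.214, -0.002, -0.002, 0.001, -0.001]
[-0.001, 0.214, -0.002, -0.002, 0.001, -0.001]
[-0.001, 0.214, -0.002, -0.002, 0.001, -0.001]
[-0.001, 0.214, -0.002, -0.002, 0.001, -0.001]
[-0.001, 0.214, -0.001, -0.002, 0.001, -0.001]
[-0.001, 0.214, -0.001, -0.002, 0.001, -0.001]
[-0.001, 0.214, -0.001, -0.002, 0.001, -0.001]
[-0.001, 0.214, -0.001, -0.002, 0.001, -0.001]
```

Request:
servo_tool([
  [[0, 0.4, 0, 0, 0, 0], [0, 0.5, 0, 0, 0, 0], [0, 0.4, 0, 0, 0, 0], [0, 0.3, 0, 0, 0, 0], [0, 0.1, 0, 0, 0, 0]],
])

```text
clock: 5.1
position: [0.5843, -0.2707, 0.0537]
ee_rot: [-0.484, 0.48, -0.517, 0.518]
force: [-0.1, 0.5, -3.7]
finger_gap: 0.0494
```

```bash
python3 - <<'E'
from h import *
st()
plan([.5825,-.277,.025],frame(-.08),5)
E
```

```text
5.1 pos [ 0.5843 -0.2707  0.0537] F [-0.0637  0.5086 -3.6699] gap 0.0494 q [-0.5343  0.627  -0.0321  0.9098  0.0043  1.1075]
y [ 0.0039  0.0027 -1.    ] z [ 0.9975 -0.0709  0.0037]
from [ 0.5843 -0.2707  0.0537] dp [-0.0018 -0.0063 -0.0287] rv [-0.0037  0.009  -0.003 ] dist 0.029421759473387807
[0.022, 0.096, -0.005, -0.006, 0.015, -0.005]
[0.021, 0.096, -0.005, -0.006, 0.015, -0.005]
[0.021, 0.096, -0.005, -0.006, 0.015, -0.005]
[0.021, 0.096, -0.005, -0.006, 0.015, -0.005]
[0.021, 0.096, -0.005, -0.006, 0.015, -0.005]
```

Request:
servo_tool([
  [[0.03, 0.14, -0.01, -0.01, 0.03, -0.01], [0.03, 0.12, -0.01, -0.01, 0.02, -0.01], [0.03, 0.09, 0, -0.01, 0.02, -0.01], [0.01, 0.05, 0, 0, 0, 0], [0, 0.03, 0, 0, 0, 0]],
])

```text
clock: 5.72
position: [0.5841, -0.2767, 0.0286]
ee_rot: [-0.48, 0.48, -0.518, 0.521]
force: [0.2, 0.2, -3.4]
finger_gap: 0.0493
```

```bash
python3 - <<'E'
from h import *
st()
plan([.5825,-.277,.022],frame(-.08),3)
E
```

```text
5.72 pos [ 0.5841 -0.2767  0.0286] F [ 0.1673  0.1684 -3.4311] gap 0.0493 q [-0.5401  0.6546 -0.0538  0.859  -0.0007  1.1093]
y [ 0.0026 -0.0024 -1.    ] z [ 0.9969 -0.0786  0.0028]
from [ 0.5841 -0.2767  0.0286] dp [-0.0016 -0.0003 -0.0066] rv [-0.0028  0.0013  0.0022] dist 0.006762806097963262
[0.002, 0.036, -0.009, -0.008, 0.004, 0.006]
[0.002, 0.036, -0.009, -0.008, 0.004, 0.006]
[0.002, 0.036, -0.009, -0.008, 0.004, 0.006]
```

Request:
servo_tool([
  [[0, 0.04, -0.01, -0.01, 0, 0], [0, 0.03, -0.01, 0, 0, 0], [0, 0.02, -0.01, 0, 0, 0], [0, 0.02, 0, 0, 0, 0], [0, 0, 0, 0, 0, 0]],
])

```text
clock: 6.35
position: [0.5827, -0.2769, 0.023]
ee_rot: [-0.48, 0.48, -0.518, 0.521]
force: [-0.7, 0.2, -3.8]
finger_gap: 0.0498
```

```bash
python3 - <<'E'
from h import *
st()
E
```

```text
6.35 pos [ 0.5827 -0.2769  0.023 ] F [-0.7442  0.179  -3.792 ] gap 0.0498 q [-0.5413  0.6578 -0.0641  0.8452 -0.0013  1.1082]
y [ 0.0025 -0.003  -1.    ] z [ 0.9969 -0.0787  0.0028]
```

Request:
servo_tool([
  [[0, 0.015, 0, 0, 0, 0], [0, 0.015, 0, 0, 0, 0], [0, 0.01, 0, 0, 0, 0], [0, 0.01, 0, 0, 0, 0], [0, 0, 0, 0, 0, 0]],
])

```text
clock: 6.98
position: [0.5827, -0.277, 0.0229]
ee_rot: [-0.48, 0.48, -0.517, 0.521]
force: [-0.7, 0.1, -0.4]
finger_gap: 0.0495
```

Contact made: the carried weight has gone from the reading. Releasing.

Request:
servo_tool([
  [[0, 0, 0, 0, 0, 0], [0, 0, 0, 0, 0, 0], [0, 0, 0, 0, 0, 0], [0, -0.1, 0, 0, 0, 0], [0, -0.4, 0, 0, 0, 0]],
], grip=-0.5)

```text
clock: 7.6
position: [0.5827, -0.2769, 0.0515]
ee_rot: [-0.48, 0.48, -0.518, 0.521]
force: [0.1, 0.6, 0.7]
finger_gap: 0.0641
```

Request:
servo_tool([
  [[0, -0.8, 0, 0, 0, 0], [-0.2, -0.9, 0, 0, 0, 0], [-0.5, -0.7, -0.4, 0, 0, 0], [-0.6, -0.1, -0.5, 0, 0, 0], [-0.6, 0, -0.5, 0, 0, 0]],
])

```text
clock: 8.22
position: [0.5099, -0.1568, 0.2099]
ee_rot: [-0.48, 0.477, -0.515, 0.525]
force: [-0.7, 0.9, 1.2]
finger_gap: 0.0644
```

```bash
python3 - <<'E'
from h import *
read_camera('side')
T=toolT();im=snap('wrist','w4'); sc=snap('scene','s4')
x=(.50,.66,-.35,-.19,2500)
a=grid(ortho('wrist',im,0.03,*x,T=T),*x,.02);b=grid(ortho('scene',sc,0.03,*x),*x,.02);
save(np.hstack([a,b]),'o4')
st()
for q in ['lid_bar','lid_hinge','chest']:
  for c in ['wrist','scene']:
    for d in spot_point(c,q)[:1]: print('sp',c,q,d['score'],towld(c,d['position']))
E
```

```text
8.38 pos [ 0.5084 -0.1557  0.2089] F [ 0.5076 -1.1306  0.8899] gap 0.0639 q [-0.4154  0.2949 -0.1395  1.1255 -0.0019  1.2354]
y [ 0.0092 -0.0061 -0.9999] z [ 0.9968 -0.0799  0.0097]
sp wrist lid_bar 0.62 [ 0.4558 -0.0704  0.0856]
sp scene lid_bar 0.63 [ 0.4518 -0.0611  0.0798]
sp wrist lid_hinge 0.82 [ 0.6525 -0.0918  0.0661]
sp scene lid_hinge 0.66 [ 0.6501 -0.0831  0.0705]
sp wrist chest 0.96 [ 0.5767 -0.0871 -0.0028]
sp scene chest 0.78 [ 0.5749 -0.0737 -0.0046]
```

View pics/o4.png

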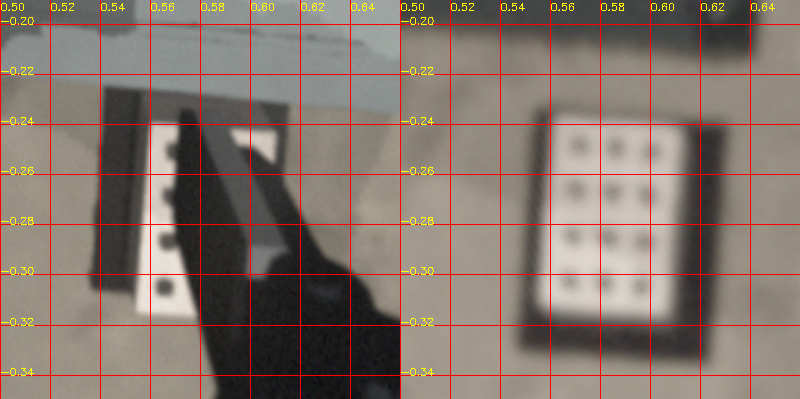

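View pics/w4.png

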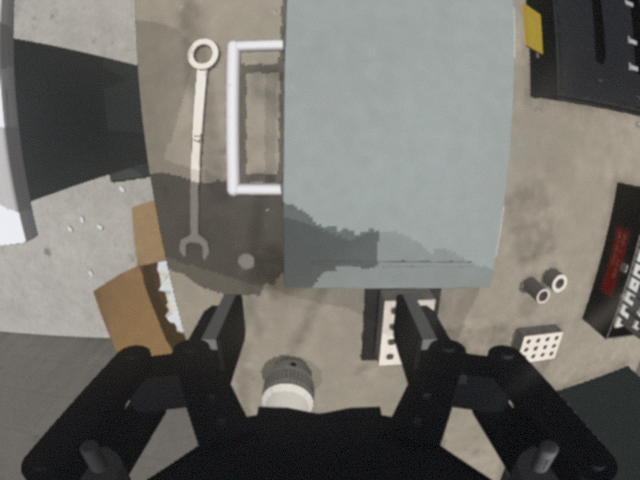

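```bash
python3 - <<'E'
from h import *
im=cv2.imread('pics/w4.png')[:,:,::-1]
for uv in [(233,47),(233,188),(282,45),(281,189)]: print(uv,unproj('wrist',uv,.083))
x=(.42,.5,-.14,.02,4500)
save(grid(ortho('wrist',im,.08,*x),*x,.01),'o5')
E
```

```text
(233, 47) [ 0.4644 -0.0228  0.083 ]
(233, 188) [ 0.454  -0.1206  0.083 ]
(282, 45) [ 0.4975 -0.026   0.083 ]
(281, 189) [ 0.4877 -0.1246  0.083 ]
```

View pics/o5.png

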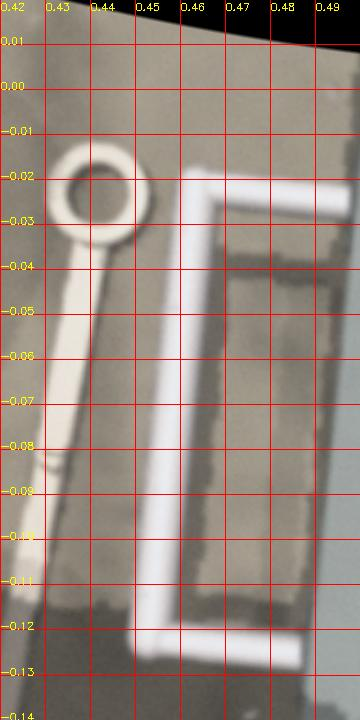

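```bash
python3 - <<'E'
from h import *
plan([.456,-.067,.15],frame(-.094),5)
E
```

```text
from [ 0.5104 -0.1583  0.2079] dp [-0.0544  0.0913 -0.0579] rv [-0.01    0.0111  0.0055] dist 0.12101473888962348
[-0.289, 0.189, -0.208, -0.017, 0.018, 0.009]
[-0.289, 0.19, -0.208, -0.017, 0.018, 0.009]
[-0.288, 0.191, -0.208, -0.017, 0.018, 0.009]
[-0.287, 0.192, -0.209, -0.017, 0.018, 0.009]
[-0.287, 0.192, -0.209, -0.017, 0.018, 0.009]
```

Request:
servo_tool([
  [[-0.29, 0.19, -0.21, -0.02, 0.02, 0.01], [-0.34, 0.22, -0.25, -0.02, 0.02, 0.01], [-0.34, 0.22, -0.25, -0.02, 0.02, 0.01], [-0.29, 0.19, -0.21, -0.02, 0.02, 0.01], [-0.19, 0.13, -0.13, 0, 0, 0]],
], grip=0.34)

```text
clock: 9.3
position: [0.4586, -0.0685, 0.1482]
ee_rot: [-0.475, 0.474, -0.523, 0.525]
force: [-0.5, -0.6, -0.0]
finger_gap: 0.0281
```

```bash
python3 - <<'E'
from h import *
read_camera('side')
T=toolT();im=snap('wrist','w5'); snap('scene','s5')
x=(.42,.52,-.14,.0,4500)
save(grid(ortho('wrist',im,.08,*x,T=T),*x,.01),'o5')
st()
E
```

```text
9.45 pos [ 0.4588 -0.0687  0.1487] F [ 0.3543 -0.1143 -0.827 ] gap 0.0283 q [-0.2847  0.2118 -0.4147  0.9407 -0.0014  1.3844]
y [ 0.003  -0.0024 -1.    ] z [ 0.9952 -0.0981  0.0032]
```

View pics/o5.png

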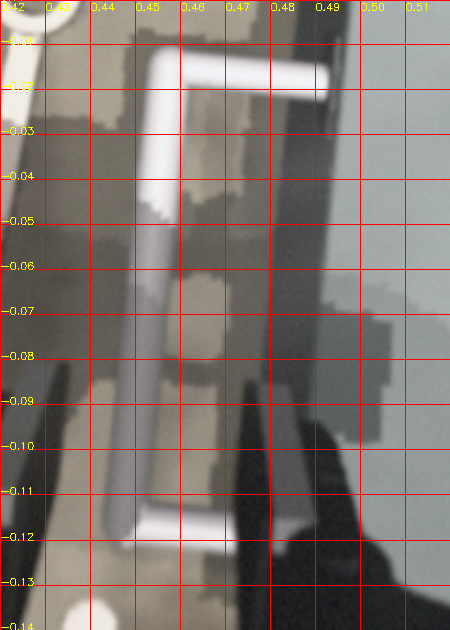

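View pics/w5.png

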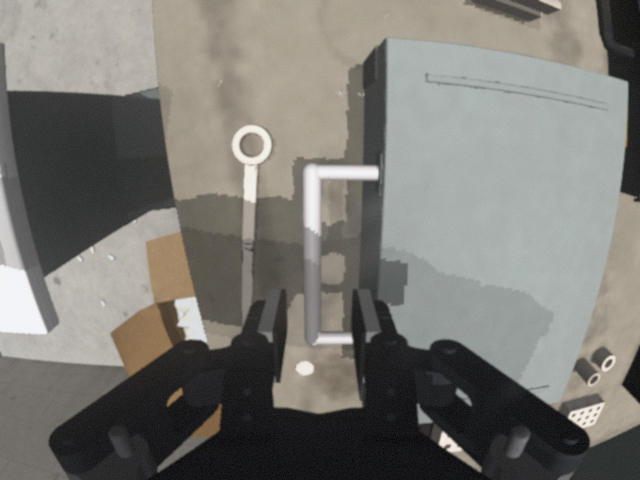

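```bash
python3 - <<'E'
from h import *
plan([.4532,-.0675,.079],frame(-.098),5)
E
```

```text
from [ 0.4588 -0.0687  0.1487] dp [-0.0056  0.0012 -0.0697] rv [-0.0032 -0.0003  0.0021] dist 0.06989867199040851
[-0.003, 0.232, -0.02, -0.005, -0.0, 0.003]
[-0.003, 0.232, -0.02, -0.005, -0.0, 0.003]
[-0.003, 0.232, -0.019, -0.005, -0.0, 0.003]
[-0.002, 0.232, -0.019, -0.005, -0.0, 0.003]
[-0.002, 0.232, -0.019, -0.005, -0.0, 0.003]
```

Request:
servo_tool([
  [[0, 0.2, -0.05, -0.01, 0, 0], [0, 0.25, -0.04, 0, 0, 0], [0, 0.2, -0.02, 0, 0, 0], [0, 0.12, 0, 0, 0, 0], [0, 0.05, 0, 0, 0, 0]],
])

```text
clock: 10.07
position: [0.4554, -0.0711, 0.0979]
ee_rot: [-0.475, 0.474, -0.522, 0.527]
force: [0.8, -0.5, 0.6]
finger_gap: 0.028
```

```bash
python3 - <<'E'
from h import *
T=toolT();im=snap('wrist','w6')
st()
plan([.4532,-.0675,.079],frame(-.098),3)
E
```

```text
10.12 pos [ 0.4553 -0.0711  0.0978] F [-0.3994 -0.0201  0.3494] gap 0.0279 q [-0.2912  0.2549 -0.5063  0.8027 -0.0025  1.3807]
y [ 0.006  -0.0044 -1.    ] z [ 0.9949 -0.1009  0.0064]
from [ 0.4553 -0.0711  0.0978] dp [-0.0021  0.0036 -0.0188] rv [-0.0064 -0.003   0.0038] dist 0.01922692502515963
[-0.019, 0.104, -0.014, -0.018, -0.008, 0.01]
[-0.019, 0.104, -0.014, -0.018, -0.008, 0.01]
[-0.019, 0.104, -0.014, -0.018, -0.008, 0.01]
```

View pics/w6.png

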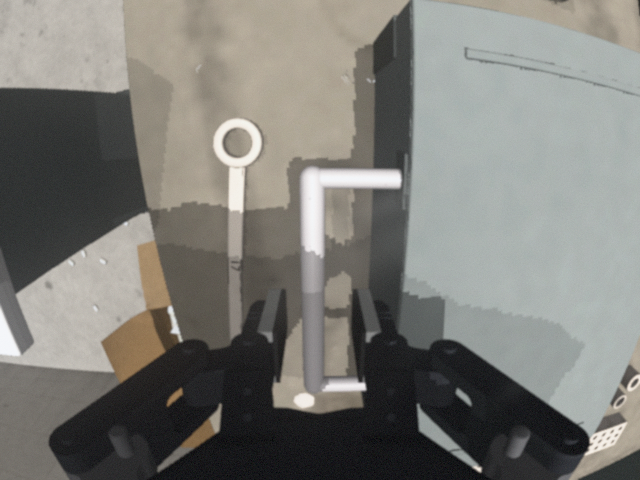

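Request:
servo_tool([
  [[-0.02, 0.12, -0.02, -0.02, -0.01, 0.01], [-0.02, 0.12, -0.02, -0.02, -0.01, 0.01], [-0.02, 0.06, -0.01, -0.01, 0, 0], [0, 0.03, 0, 0, 0, 0], [0, 0.01, 0, 0, 0, 0]],
])

```text
clock: 10.75
position: [0.4533, -0.0671, 0.0765]
ee_rot: [-0.475, 0.475, -0.523, 0.525]
force: [-0.2, 0.4, -1.1]
finger_gap: 0.0287
```

```bash
python3 - <<'E'
from h import *
st()
plan([.4528,-.0675,.079],frame(-.098),3)
E
```

```text
10.75 pos [ 0.4533 -0.0671  0.0765] F [-0.1702  0.3828 -1.0836] gap 0.0287 q [-0.2848  0.2798 -0.537   0.7524 -0.0012  1.3842]
y [ 0.0012 -0.0016 -1.    ] z [ 0.9952 -0.098   0.0013]
from [ 0.4533 -0.0671  0.0765] dp [-0.0005 -0.0004  0.0025] rv [-0.0013 -0.0001  0.0014] dist 0.0025321338601645236
[0.003, -0.014, -0.002, -0.004, -0.0, 0.004]
[0.003, -0.014, -0.002, -0.004, -0.0, 0.004]
[0.003, -0.014, -0.002, -0.004, -0.0, 0.004]
```

Request:
servo_tool([
  [[0, 0, 0, 0, 0, 0], [0, 0, 0, 0, 0, 0], [0, 0, 0, 0, 0, 0], [0, 0, 0, 0, 0, 0], [0, 0, 0, 0, 0, 0]],
], grip=1)

```text
clock: 11.38
position: [0.4532, -0.0671, 0.0768]
ee_rot: [-0.475, 0.475, -0.523, 0.525]
force: [0.3, 0.4, 0.1]
finger_gap: 0.0081
```

```bash
python3 - <<'E'
from h import *
st()
E
```

```text
11.38 pos [ 0.4532 -0.0671  0.0768] F [0.2535 0.3579 0.0864] gap 0.0081 q [-0.2848  0.2794 -0.5369  0.7529 -0.0011  1.3843]
y [ 0.0012 -0.0015 -1.    ] z [ 0.9952 -0.0981  0.0014]
```

```bash
cat > lid.py <<'E'
from h import *
import sys
yaw=-.096; u=np.array([np.cos(yaw),np.sin(yaw),0]); B0=np.array([.4532,-.0671,.0788])
H=B0+.196*u-np.array([0,0,.01]); r=np.hypot(.196,.01)
def bar(th): return H+r*(-np.cos(th+.051)*u+np.sin(th+.051)*np.array([0,0,1]))
def tilt(th): return np.radians(20)*np.clip((th-.6)/1.0,0,1)
def fr(th):
    F=frame(yaw); return F@R.from_rotvec([tilt(th),0,0]).as_matrix()
def tcp(th): return bar(th)+fr(th)[:,1]*0.002
def cur():
    T=toolT(); b=T[:3,3]-T[:3,1]*.002-H; return np.arctan2(b[2],-b@u)-.051, np.hypot(b[2],b@u)
if __name__=='__main__':
    dths=[float(a) for a in sys.argv[1:]]
    st(); th,rr=cur(); print('theta',th,'radius err mm',(rr-r)*1e3, 'lat mm', 1e3*(toolT()[:3,3]-H)@np.cross([0,0,1],u))
    T=toolT(); Rk=T[:3,:3]; P=T[:3,3]
    for d in dths:
        th+=d; Pn=tcp(th); Rn=fr(th)
        print(np.round(np.r_[Rk.T@(Pn-P)/.06, R.from_matrix(Rk.T@Rn).as_rotvec()/.12],2).tolist()); P,Rk=Pn,Rn
E
python3 lid.py .02 .03 .04 .05 .05; python3 -c "
from lid import *
print(H,tcp(1.85))"
```

```text
11.38 pos [ 0.4532 -0.0671  0.0768] F [0.2535 0.3579 0.0864] gap 0.0081 q [-0.2848  0.2794 -0.5369  0.7529 -0.0011  1.3843]
y [ 0.0012 -0.0015 -1.    ] z [ 0.9952 -0.0981  0.0014]
theta -0.0001864533249120448 radius err mm -0.04407752349697147 lat mm 0.009011182589619731
[0.0, -0.07, 0.0, -0.01, -0.02, 0.01]
[-0.0, -0.1, 0.01, 0.0, 0.0, 0.0]
[0.0, -0.13, 0.02, 0.0, 0.0, 0.0]
[-0.0, -0.16, 0.03, 0.0, 0.0, 0.0]
[0.0, -0.16, 0.04, 0.0, 0.0, 0.0]
[ 0.6483 -0.0859  0.0688] [ 0.7123 -0.0921  0.2526]
```

Request:
servo_tool([
  [[0, -0.07, 0, 0, 0, 0], [0, -0.1, 0.01, 0, 0, 0], [0, -0.13, 0.02, 0, 0, 0], [0, -0.16, 0.03, 0, 0, 0], [0, -0.16, 0.04, 0, 0, 0]],
])

```text
clock: 12.0
position: [0.4588, -0.0676, 0.1155]
ee_rot: [-0.474, 0.475, -0.524, 0.524]
force: [1.7, -1.1, -4.4]
finger_gap: 0.0078
```

```bash
python3 lid.py .05 .05 .05 .05 .05
```

```text
12.0 pos [ 0.4588 -0.0676  0.1155] F [ 1.7397 -1.0565 -4.4244] gap 0.0078 q [-0.2823  0.2464 -0.4648  0.8597 -0.0015  1.387 ]
y [-0.0005 -0.0014 -1.    ] z [ 0.9952 -0.0983 -0.0004]
theta 0.19926129869137515 radius err mm 0.18996727871106733 lat mm -0.004620395663168835
[0.0, -0.16, 0.05, 0.0, -0.02, 0.01]
[0.0, -0.15, 0.05, 0.0, 0.0, 0.0]
[-0.0, -0.15, 0.06, 0.0, 0.0, 0.0]
[-0.0, -0.15, 0.07, 0.0, 0.0, 0.0]
[-0.0, -0.15, 0.07, 0.0, 0.0, 0.0]
```

Lid is rising along the expected arc, with a radius error of 0.2 mm and small forces.

Request:
servo_tool([
  [[0, -0.16, 0.05, 0, -0.02, 0], [0, -0.15, 0.05, 0, 0, 0], [0, -0.15, 0.06, 0, 0, 0], [0, -0.15, 0.07, 0, 0, 0], [0, -0.15, 0.07, 0, 0, 0]],
])

```text
clock: 12.62
position: [0.4776, -0.0696, 0.1641]
ee_rot: [-0.475, 0.476, -0.523, 0.524]
force: [3.6, -1.0, -7.5]
finger_gap: 0.0078
```

```bash
python3 lid.py .05 .05 .05 .05 .05
```

```text
12.62 pos [ 0.4776 -0.0696  0.1641] F [ 3.6421 -0.9907 -7.5384] gap 0.0078 q [-0.2749  0.238  -0.3371  0.9964 -0.0021  1.3921]
y [-0.0012 -0.0018 -1.    ] z [ 0.9954 -0.0961 -0.001 ]
theta 0.4653166586745103 radius err mm 0.8919279431329752 lat mm -0.10153519257307589
[-0.0, -0.13, 0.1, 0.01, -0.0, 0.02]
[-0.0, -0.14, 0.09, 0.0, 0.0, 0.0]
[0.0, -0.13, 0.1, 0.04, -0.0, -0.0]
[-0.0, -0.13, 0.11, 0.15, 0.0, 0.0]
[-0.0, -0.12, 0.11, 0.15, -0.0, -0.0]
```

Request:
servo_tool([
  [[0, -0.13, 0.09, 0, 0, 0.01], [0, -0.14, 0.09, 0, 0, 0], [0, -0.13, 0.1, 0.04, 0, 0], [0, -0.13, 0.11, 0.15, 0, 0], [0, -0.12, 0.11, 0.15, 0, 0]],
])

```text
clock: 13.25
position: [0.5067, -0.0725, 0.2052]
ee_rot: [-0.483, 0.467, -0.514, 0.533]
force: [-2.4, -1.5, -3.9]
finger_gap: 0.0075
```

```bash
python3 lid.py .05 .05 .05 .05 .05
```

```text
13.25 pos [ 0.5067 -0.0725  0.2052] F [-2.3552 -1.4609 -3.946 ] gap 0.0075 q [-0.2688  0.2368 -0.228   1.0702  0.0049  1.3985]
y [ 0.0358 -0.0048 -0.9993] z [ 0.9947 -0.0962  0.0361]
theta 0.7207355390933426 radius err mm 2.2364185633725056 lat mm -0.2003906898546815
[-0.0, -0.08, 0.15, 0.2, -0.0, 0.01]
[-0.0, -0.1, 0.13, 0.15, 0.0, -0.0]
[0.0, -0.09, 0.14, 0.15, -0.0, 0.0]
[-0.0, -0.08, 0.14, 0.15, -0.0, 0.0]
[0.0, -0.07, 0.15, 0.15, 0.0, 0.0]
```

Request:
servo_tool([
  [[0, -0.1, 0.13, 0.18, 0, 0], [0, -0.1, 0.13, 0.15, 0, 0], [0, -0.09, 0.14, 0.15, 0, 0], [0, -0.08, 0.14, 0.15, 0, 0], [0, -0.07, 0.15, 0.15, 0, 0]],
])

```text
clock: 13.88
position: [0.5456, -0.0764, 0.2387]
ee_rot: [-0.505, 0.443, -0.487, 0.558]
force: [-4.6, -0.9, 2.6]
finger_gap: 0.008
```

```bash
python3 lid.py .05 .05 .05 .05 .05
```

```text
13.88 pos [ 0.5456 -0.0764  0.2387] F [-4.6065 -0.8937  2.6013] gap 0.008 q [-0.2648  0.2171 -0.1746  1.0466  0.0196  1.404 ]
y [ 0.1326 -0.0157 -0.9911] z [ 0.9864 -0.0955  0.1335]
theta 0.9782903206342474 radius err mm 4.329086350663314 lat mm -0.4052025718900792
[-0.01, 0.01, 0.18, 0.13, -0.0, 0.02]
[-0.0, -0.05, 0.16, 0.15, 0.0, -0.0]
[0.0, -0.04, 0.16, 0.15, -0.0, 0.0]
[0.0, -0.03, 0.16, 0.15, 0.0, -0.0]
[-0.0, -0.02, 0.16, 0.15, 0.0, 0.0]
```

```bash
python3 - <<'E'
from lid import *
from scipy.optimize import least_squares
P=np.array([[.4532,-.0671,.0768],[.4588,-.0676,.1155],[.4776,-.0696,.1641],[.5067,-.0725,.2052],[.5456,-.0764,.2387]])
Y=np.array([[0,-1],[0,-1],[0,-1],[.036,-.999],[.133,-.991]])
B=np.c_[P@u,P[:,2]]-.002*Y
for fixr in (1,0):
    f=lambda c:np.hypot(B[:,0]-c[0],B[:,1]-c[1])-(.1963 if fixr else c[2])
    s=least_squares(f,[H@u,H[2],.1963]); print(s.x-np.r_[H@u,H[2],0],f(s.x)*1e3)
E
python3 - <<'E'
import sys; sys.path.insert(0,'.')
from h import *
snap('wrist','w7')
E
```

```text
[0.0008 0.0047 0.1963] [ 0.6093 -0.0851 -0.6791 -0.4262  0.7249]
[ 0.0112 -0.0012  0.2076] [-0.0585  0.1046 -0.0167 -0.0649  0.0355]
```

View pics/w7.png

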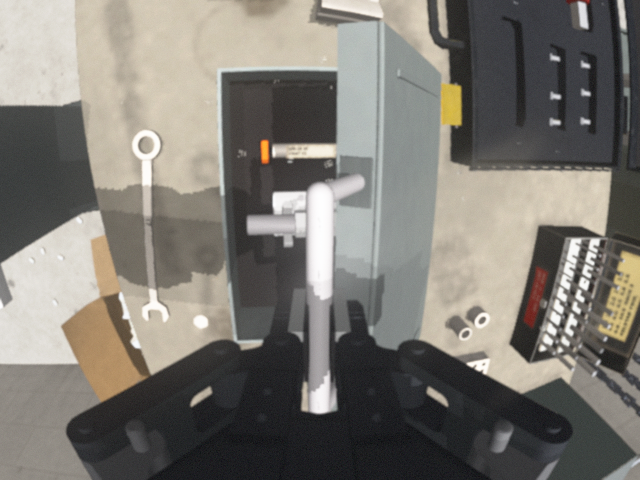

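```bash
cat > lid2.py <<'E'
import lid; from lid import *
from scipy.optimize import brentq
T=toolT(); g=lambda d:(lambda b:np.hypot(b@u,b[2])-r)(T[:3,3]+d*T[:3,1]-H)
d0=brentq(g,-.02,.03); b=T[:3,3]+d0*T[:3,1]-H; th=np.arctan2(b[2],-b@u)-.051
st(); print('d mm',d0*1e3,'theta',th)
dths=[float(a) for a in sys.argv[2:]]; dt=float(sys.argv[1])
Rk=T[:3,:3]; P=T[:3,3]
for i,dd in enumerate(dths):
    th+=dd; dk=d0+(dt-d0)*(i+1)/5; Rn=fr(th); Pn=bar(th)-dk*Rn[:,1]
    print(np.round(np.r_[Rk.T@(Pn-P)/.06, R.from_matrix(Rk.T@Rn).as_rotvec()/.12],2).tolist()); P,Rk=Pn,Rn
E
python3 lid2.py .001 .05 .05 .05 .05 .05
```

```text
13.93 pos [ 0.5473 -0.0766  0.2399] F [-4.4679  0.6708  4.2482] gap 0.0075 q [-0.2647  0.2168 -0.1725  1.0451  0.0203  1.404 ]
y [ 0.1365 -0.016  -0.9905] z [ 0.9859 -0.0952  0.1374]
d mm 2.839050475267044 theta 0.9792821152694547
[-0.01, -0.05, 0.15, 0.1, -0.0, 0.02]
[0.0, -0.04, 0.15, 0.15, -0.0, -0.0]
[0.0, -0.03, 0.16, 0.15, 0.0, 0.0]
[-0.0, -0.02, 0.16, 0.15, -0.0, -0.0]
[0.0, -0.01, 0.16, 0.15, -0.0, -0.0]
```

Request:
servo_tool([
  [[-0.01, -0.04, 0.15, 0.1, 0, 0.01], [0, -0.03, 0.15, 0.15, 0, 0], [0, -0.02, 0.16, 0.15, 0, 0], [0, -0.01, 0.16, 0.15, 0, 0], [0, 0, 0.16, 0.15, 0, 0]],
])

```text
clock: 14.55
position: [0.5968, -0.0816, 0.2593]
ee_rot: [-0.527, 0.417, -0.458, 0.582]
force: [-2.0, -0.3, 1.0]
finger_gap: 0.0078
```

```bash
python3 lid2.py .001 .05 .05 .05 .05 .05
```

```text
14.55 pos [ 0.5968 -0.0816  0.2593] F [-2.0456 -0.2626  1.0289] gap 0.0078 q [-0.2575  0.23   -0.1249  0.9834  0.0335  1.4137]
y [ 0.2312 -0.0262 -0.9726] z [ 0.9681 -0.0933  0.2326]
d mm 1.1668023773220682 theta 1.2549821672444035
[-0.01, -0.0, 0.16, 0.09, -0.0, 0.03]
[-0.0, 0.01, 0.16, 0.15, -0.0, -0.0]
[0.0, 0.02, 0.16, 0.15, 0.0, -0.0]
[-0.0, 0.03, 0.16, 0.15, -0.0, 0.0]
[0.0, 0.04, 0.16, 0.15, 0.0, 0.0]
```

Request:
servo_tool([
  [[-0.01, 0, 0.16, 0.09, 0, 0.02], [0, 0.01, 0.16, 0.15, 0, 0], [0, 0.02, 0.16, 0.15, 0, 0], [0, 0.03, 0.16, 0.15, 0, 0], [0, 0.04, 0.16, 0.15, 0, 0]],
])

```text
clock: 15.18
position: [0.6489, -0.0868, 0.2667]
ee_rot: [-0.545, 0.393, -0.431, 0.602]
force: [-2.3, -2.7, -1.1]
finger_gap: 0.008
```

```bash
python3 lid2.py .001 .05 .05 .05 .04 .04
```

```text
15.18 pos [ 0.6489 -0.0868  0.2667] F [-2.2953 -2.6978 -1.1265] gap 0.008 q [-0.2507  0.2616 -0.0921  0.8956  0.0463  1.4243]
y [ 0.3173 -0.0334 -0.9477] z [ 0.9434 -0.091   0.319 ]
d mm 1.7015117823980066 theta 1.5261774187733763
[-0.01, 0.06, 0.15, 0.13, -0.0, 0.02]
[-0.0, 0.07, 0.15, 0.07, 0.0, -0.0]
[0.0, 0.08, 0.15, 0.0, 0.0, 0.0]
[-0.0, 0.07, 0.11, 0.0, 0.0, 0.0]
[0.0, 0.07, 0.11, 0.0, 0.0, 0.0]
```

Request:
servo_tool([
  [[-0.01, 0.06, 0.15, 0.13, 0, 0.02], [0, 0.07, 0.15, 0.07, 0, 0], [0, 0.07, 0.13, 0, 0, 0], [0, 0.06, 0.11, 0, 0, 0], [0, 0.05, 0.08, 0, 0, 0]],
])

```text
clock: 15.8
position: [0.6937, -0.0912, 0.2613]
ee_rot: [-0.551, 0.385, -0.424, 0.607]
force: [-1.9, -3.3, -0.1]
finger_gap: 0.0078
```

```bash
python3 lid2.py .001 .02 .02 .02 .02 .01
```

```text
15.8 pos [ 0.6937 -0.0912  0.2613] F [-1.9403 -3.3355 -0.1217] gap 0.0078 q [-0.2419  0.333  -0.0176  0.8717  0.0487  1.4343]
y [ 0.3428 -0.0344 -0.9388] z [ 0.9344 -0.0906  0.3445]
d mm 1.864026620801597 theta 1.7580854002893946
[-0.02, 0.04, 0.05, -0.02, -0.0, 0.01]
[0.0, 0.04, 0.05, 0.0, 0.0, 0.0]
[0.0, 0.04, 0.05, 0.0, 0.0, 0.0]
[-0.0, 0.04, 0.05, 0.0, 0.0, 0.0]
[-0.0, 0.02, 0.03, 0.0, 0.0, 0.0]
```

Request:
servo_tool([
  [[-0.01, 0.03, 0.05, 0, 0, 0], [0, 0.03, 0.05, 0, 0, 0], [0, 0.03, 0.05, 0, 0, 0], [0, 0.03, 0.05, 0, 0, 0], [0, 0.02, 0.03, 0, 0, 0]],
])

```text
clock: 16.42
position: [0.7101, -0.0929, 0.257]
ee_rot: [-0.55, 0.386, -0.424, 0.607]
force: [-1.3, -4.0, 0.1]
finger_gap: 0.0079
```

```bash
python3 lid2.py .001 .01 .01 .01 .01 .01
```

```text
16.43 pos [ 0.7101 -0.0929  0.257 ] F [-1.3334 -4.0213  0.0559] gap 0.0079 q [-0.2373  0.3693  0.0244  0.8789  0.0455  1.439 ]
y [ 0.3409 -0.0356 -0.9394] z [ 0.935  -0.0911  0.3427]
d mm 2.5221207363444877 theta 1.8470103675563343
[-0.02, 0.03, 0.03, -0.01, -0.01, 0.02]
[0.0, 0.03, 0.03, 0.0, 0.0, 0.0]
[0.0, 0.03, 0.02, 0.0, 0.0, 0.0]
[-0.0, 0.03, 0.02, 0.0, 0.0, 0.0]
[-0.0, 0.03, 0.02, 0.0, 0.0, 0.0]
```

Request:
servo_tool([
  [[0, 0.015, 0.03, 0, 0, 0], [0, 0.015, 0.03, 0, 0, 0], [0, 0.015, 0.03, 0, 0, 0], [0, 0.015, 0.03, 0, 0, 0], [0, 0.01, 0.02, 0, 0, 0]],
])

```text
clock: 17.05
position: [0.7113, -0.093, 0.2566]
ee_rot: [-0.547, 0.389, -0.428, 0.605]
force: [-6.8, -3.3, 1.7]
finger_gap: 0.0074
```

```bash
python3 lid2.py .001 .01 .01 .01 .01 .01
```

```text
17.05 pos [ 0.7113 -0.093   0.2566] F [-6.7943 -3.2669  1.6582] gap 0.0074 q [-0.2356  0.3823  0.0475  0.9022  0.0417  1.4412]
y [ 0.3281 -0.0358 -0.944 ] z [ 0.9394 -0.0926  0.33  ]
d mm 2.4649228466073887 theta 1.853010545322877
[-0.02, 0.03, 0.03, 0.11, -0.02, 0.04]
[0.0, 0.03, 0.03, 0.0, 0.0, 0.0]
[-0.0, 0.03, 0.02, 0.0, 0.0, 0.0]
[-0.0, 0.03, 0.02, 0.0, 0.0, 0.0]
[0.0, 0.03, 0.02, 0.0, 0.0, 0.0]
```

The lid has met its stop (θ ≈ 1.85, force stepped to 7 N). Opening and backing straight off the bar.

Request:
servo_tool([
  [[0, 0, 0, 0, 0, 0], [0, 0, 0, 0, 0, 0], [0, 0, 0, 0, 0, 0], [0, -0.1, 0, 0, 0, 0], [0, -0.3, 0, 0, 0, 0]],
], grip=0.35)

```text
clock: 17.68
position: [0.7042, -0.0889, 0.2793]
ee_rot: [-0.549, 0.389, -0.429, 0.603]
force: [-0.9, -0.5, -0.5]
finger_gap: 0.0277
```

Request:
servo_tool([
  [[0, -0.5, 0, 0, 0, 0], [0, -0.6, 0, 0, 0, 0], [0, -0.6, -0.3, -0.5, 0, 0], [0, -0.5, -0.6, -0.8, 0, 0], [0, -0.2, -0.8, -0.8, 0, 0]],
])

```text
clock: 18.3
position: [0.5578, -0.075, 0.4041]
ee_rot: [-0.497, 0.454, -0.5, 0.545]
force: [-0.2, -0.8, -0.5]
finger_gap: 0.0275
```

```bash
python3 - <<'E'
from h import *
read_camera('side')
T=toolT();im=snap('wrist','w8'); snap('scene','s8')
st()
for q in ['gauge_mid','cradle','short_end','long_end','tube_mid']:
  for c in ['wrist','scene']:
    for d in spot_point(c,q)[:1]: print('sp',c,q,round(d['score'],2),towld(c,d['position']))
E
```

```text
18.45 pos [ 0.5585 -0.0751  0.4029] F [ 1.4392 -0.289   0.4199] gap 0.0281 q [-0.2547  0.2907  0.3524  1.5434  0.0163  1.4114]
y [ 0.0902 -0.0067 -0.9959] z [ 0.9914 -0.0941  0.0905]
sp wrist gauge_mid 0.63 [ 0.578  -0.0896  0.0465]
sp scene gauge_mid 0.71 [ 0.5785 -0.086   0.0468]
sp wrist cradle 0.62 [ 0.5836 -0.0932  0.0048]
sp scene cradle 0.85 [ 0.5763 -0.0868  0.0086]
sp wrist short_end 0.61 [ 0.6317 -0.1003  0.0445]
sp scene short_end 0.79 [ 0.6202 -0.0912  0.0447]
sp wrist long_end 0.71 [ 0.5107 -0.0854  0.0433]
sp scene long_end 0.93 [ 0.5125 -0.0784  0.0444]
sp wrist tube_mid 0.71 [ 0.5859 -0.0309  0.0128]
sp scene tube_mid 0.58 [ 0.5787 -0.0887  0.0465]
```

View pics/w8.png

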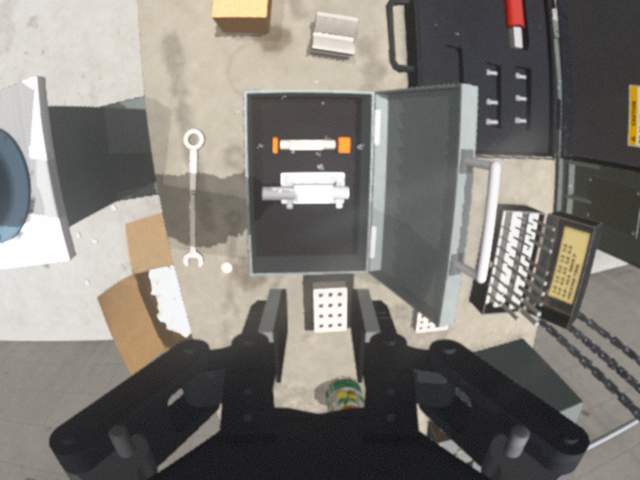

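View pics/s8.png

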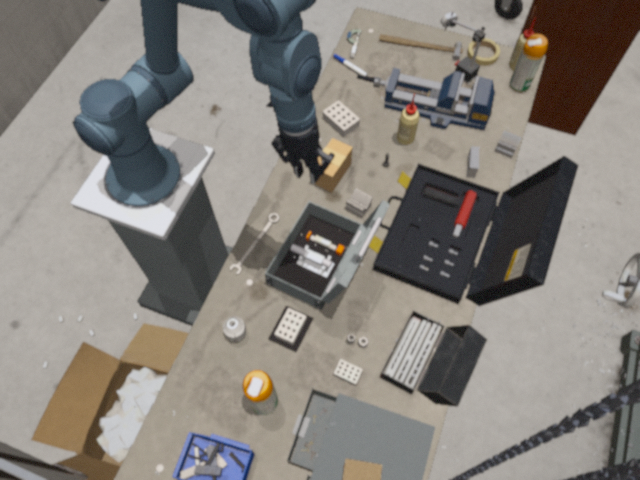

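```bash
python3 - <<'E'
from h import *
plan([.577,-.087,.20],frame(-.095-np.pi/2),15)
E
```

```text
from [ 0.5586 -0.075   0.4   ] dp [ 0.0184 -0.012  -0.2   ] rv [-0.0657  1.5703 -0.0696] dist 0.2011984084769706
[0.012, 0.223, 0.002, -0.037, 0.872, -0.039]
[0.01, 0.223, 0.005, -0.037, 0.872, -0.039]
[0.009, 0.223, 0.007, -0.037, 0.872, -0.039]
[0.007, 0.223, 0.008, -0.037, 0.872, -0.039]
[0.005, 0.223, 0.01, -0.037, 0.872, -0.039]
[0.003, 0.223, 0.011, -0.037, 0.872, -0.039]
[0.001, 0.223, 0.013, -0.037, 0.872, -0.039]
[-0.002, 0.223, 0.013, -0.037, 0.872, -0.039]
[-0.004, 0.223, 0.014, -0.037, 0.872, -0.039]
[-0.007, 0.223, 0.014, -0.037, 0.872, -0.039]
[-0.009, 0.223, 0.015, -0.037, 0.872, -0.039]
[-0.012, 0.223, 0.014, -0.037, 0.872, -0.039]
[-0.014, 0.223, 0.014, -0.037, 0.872, -0.039]
[-0.017, 0.223, 0.013, -0.037, 0.872, -0.039]
[-0.019, 0.222, 0.012, -0.037, 0.872, -0.039]
```

Request:
servo_tool([
  [[0.01, 0.22, 0, -0.04, 0.87, -0.04], [0.01, 0.22, 0, -0.04, 0.87, -0.04], [0.01, 0.22, 0.01, -0.04, 0.87, -0.04], [0.01, 0.22, 0.01, -0.04, 0.87, -0.04], [0, 0.22, 0.01, -0.04, 0.87, -0.04]],
], grip=-0.08)

```text
clock: 19.58
position: [0.5657, -0.0791, 0.3331]
ee_rot: [-0.334, 0.304, -0.615, 0.646]
force: [-0.1, 0.8, -0.0]
finger_gap: 0.0458
```

Request:
servo_tool([
  [[0, 0.22, 0.01, -0.04, 0.87, -0.04], [0, 0.22, 0.01, -0.04, 0.87, -0.04], [0, 0.22, 0.01, -0.04, 0.87, -0.04], [0, 0.22, 0.01, -0.04, 0.87, -0.04], [-0.01, 0.22, 0.01, -0.04, 0.87, -0.04]],
])

```text
clock: 20.2
position: [0.5714, -0.0823, 0.2643]
ee_rot: [-0.146, 0.133, -0.686, 0.7]
force: [-0.2, 0.6, -0.6]
finger_gap: 0.0461
```

```bash
python3 - <<'E'
from h import *
st()
plan([.577,-.087,.18],frame(-.095-np.pi/2),5)
E
```

```text
20.2 pos [ 0.5714 -0.0823  0.2643] F [-0.1923  0.6055 -0.5724] gap 0.0461 q [-0.2478  0.3568  0.0918  1.2802 -0.0102  2.4968]
y [ 0.0223 -0.0161 -0.9996] z [ 0.3863 -0.9221  0.0235]
from [ 0.5714 -0.0823  0.2643] dp [ 0.0056 -0.0047 -0.0843] rv [-0.0195  0.4918 -0.0198] dist 0.08459762908814926
[-0.007, 0.282, 0.015, -0.032, 0.82, -0.033]
[-0.01, 0.281, 0.015, -0.032, 0.82, -0.033]
[-0.012, 0.281, 0.015, -0.032, 0.82, -0.033]
[-0.015, 0.281, 0.015, -0.032, 0.82, -0.033]
[-0.018, 0.281, 0.014, -0.032, 0.82, -0.033]
```

Request:
servo_tool([
  [[-0.01, 0.28, 0.01, -0.03, 0.85, -0.03], [-0.01, 0.28, 0.01, -0.03, 0.85, -0.03], [-0.01, 0.28, 0.01, -0.03, 0.85, -0.03], [-0.01, 0.28, 0.01, -0.03, 0.82, -0.03], [-0.02, 0.2, 0.01, -0.03, 0.75, -0.03]],
])

```text
clock: 20.82
position: [0.5769, -0.0855, 0.1816]
ee_rot: [0.04, -0.041, -0.706, 0.706]
force: [-1.2, -0.3, 1.0]
finger_gap: 0.0462
```

```bash
python3 - <<'E'
from h import *
read_camera('side')
T=toolT();im=snap('wrist','w9'); 
st()
x=(.48,.66,-.16,0,4000)
save(grid(ortho('wrist',im,.049,*x,T=T),*x,.02),'o9')
for q in ['gauge_mid','cradle','short_end','long_end','lid_bar']:
    for d in spot_point('wrist',q)[:1]: print('sp',q,round(d['score'],2),towld('wrist',d['position']))
E
```

```text
20.93 pos [ 0.5763 -0.0854  0.1808] F [ 0.1737 -0.638   0.1276] gap 0.0463 q [-0.2561  0.4193 -0.032   1.1206  0.      2.9966]
y [-0.0011  0.0003 -1.    ] z [-0.1109 -0.9938 -0.0002]
sp gauge_mid 0.78 [ 0.5716 -0.0907  0.0508]
sp short_end 0.97 [ 0.6252 -0.0987  0.0507]
sp long_end 0.76 [ 0.5062 -0.0858  0.0481]
```

View pics/w9.png

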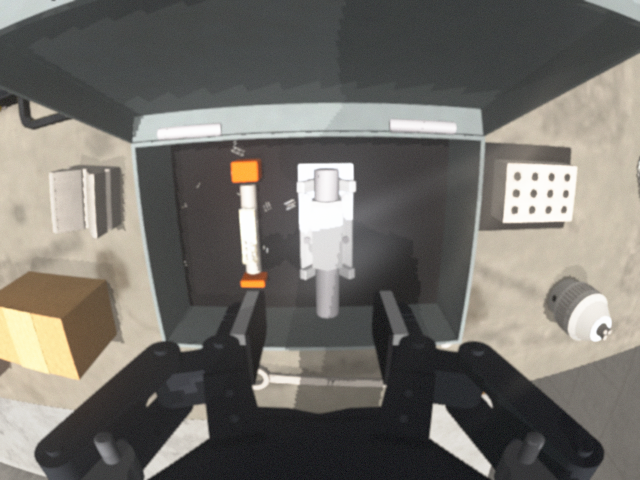

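View pics/o9.png

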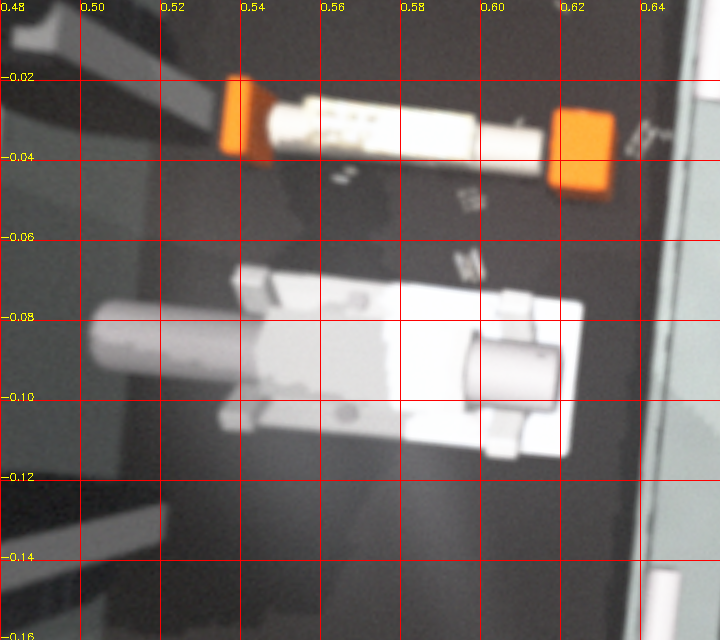

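```bash
python3 - <<'E'
from h import *
plan([.574,-.0895,.10],frame(-.096-np.pi/2),5)
E
```

```text
from [ 0.5777 -0.0857  0.1835] dp [-0.0037 -0.0038 -0.0835] rv [-0.0005 -0.0143 -0.0036] dist 0.08363269241402303
[0.012, 0.278, 0.014, -0.001, -0.024, -0.006]
[0.012, 0.278, 0.014, -0.001, -0.024, -0.006]
[0.012, 0.278, 0.014, -0.001, -0.024, -0.006]
[0.011, 0.278, 0.014, -0.001, -0.024, -0.006]
[0.011, 0.278, 0.014, -0.001, -0.024, -0.006]
```

Request:
servo_tool([
  [[0.01, 0.3, 0.01, 0, -0.02, -0.01], [0.01, 0.35, 0.02, 0, -0.02, -0.01], [0.01, 0.35, 0.02, 0, -0.02, 0], [0.01, 0.25, 0.01, 0, -0.02, 0], [0.01, 0.1, 0.01, 0, 0, 0]],
])

```text
clock: 21.8
position: [0.5781, -0.0904, 0.1049]
ee_rot: [0.031, -0.038, -0.705, 0.707]
force: [0.4, -0.2, 1.0]
finger_gap: 0.0464
```

```bash
python3 - <<'E'
from h import *
read_camera('side')
T=toolT();im=snap('wrist','w10'); 
st()
x=(.48,.66,-.16,0,4000)
save(grid(ortho('wrist',im,.045,*x,T=T),*x,.02),'o10')
for q in ['gauge_mid','cradle','short_end','long_end']:
    for d in spot_point('wrist',q)[:1]: print('sp',q,round(d['score'],2),towld('wrist',d['position']))
E
```

```text
21.9 pos [ 0.578  -0.0904  0.1051] F [0.165  0.3294 0.2197] gap 0.0465 q [-0.2634  0.4672 -0.1631  0.9298 -0.0003  2.9755]
y [ 0.0102 -0.0031 -0.9999] z [-0.0972 -0.9953  0.0021]
sp gauge_mid 0.72 [ 0.5719 -0.0901  0.0499]
sp short_end 0.78 [ 0.6204 -0.1     0.0491]
sp long_end 0.86 [ 0.5056 -0.0837  0.0507]
```

View pics/w10.png

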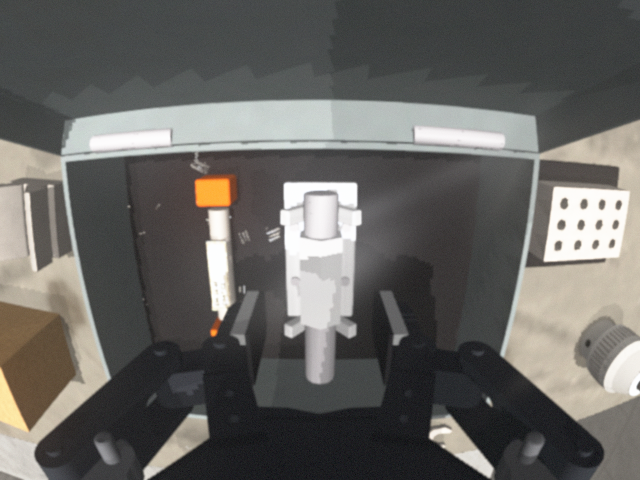

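View pics/o10.png

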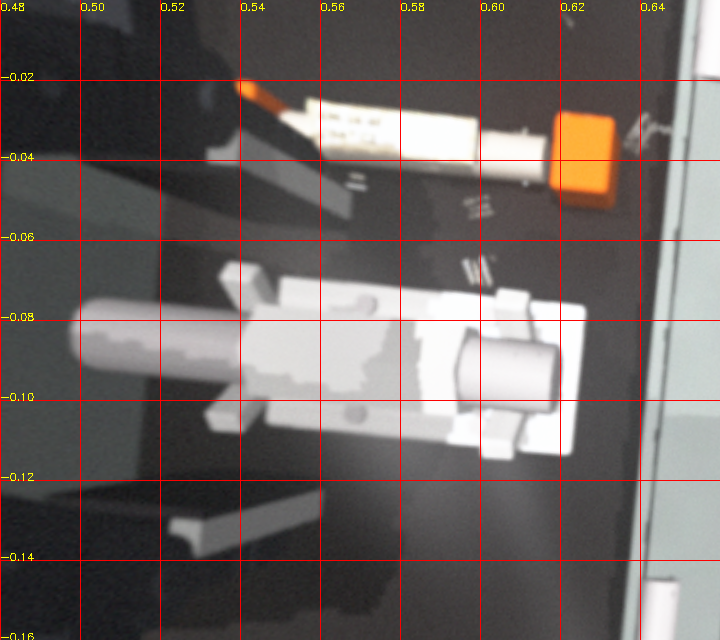

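```bash
python3 - <<'E'
from h import *
im=cv2.imread('pics/w10.png')
s=read_state()
T=np.eye(4); T[:3,:3]=toolT()[:3,:3]; T[:3,3]=[.578,-.0904,.1050]
yaw=-.096;u=np.array([np.cos(yaw),np.sin(yaw),0]);v=np.array([-np.sin(yaw),np.cos(yaw),0])
def draw(im,C,K,s):
    im=im.copy()
    def pl(pts,col):
        p=project('wrist',np.array(pts),T); cv2.polylines(im,[np.int32(np.round(p*8))],True,col,1,cv2.LINE_AA,3)
    z=np.array([0,0,1.])
    a=np.arange(0,2*np.pi,.2); 
    for xx,col in ((.047,(0,0,255)),(.025,(0,255,255)),(-.025,(0,255,255)),(-.067,(0,0,255))):
        r=.009
        pl([C+xx*u+r*np.cos(t)*v+r*np.sin(t)*z for t in a],col)
    for xx in (.025,-.025):
        pl([C+xx*u+.0127*(np.cos(t)*v+np.sin(t)*z) for t in np.pi/2+np.arange(6)*np.pi/3],(0,255,0))
    for xx in (.029,.037,-.029,-.037):
        p=K+xx*u; pl([p-.02*v,p+.02*v],(255,0,0))
    for q in [(45,22),]:
        p=K-[0,0,.04]; pl([p+.045*u+.022*v,p+.045*u-.022*v,p-.045*u-.022*v,p-.045*u+.022*v],(255,0,255))
    return cv2.resize(im[160:400,220:440],None,fx=2.5,fy=2.5,interpolation=cv2.INTER_CUBIC)
C=np.array([.574,-.0896,.045])
cv2.imwrite('pics/f10.png',draw(im,C,C,1))
E
```

```text
(no output)
```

View pics/f10.png

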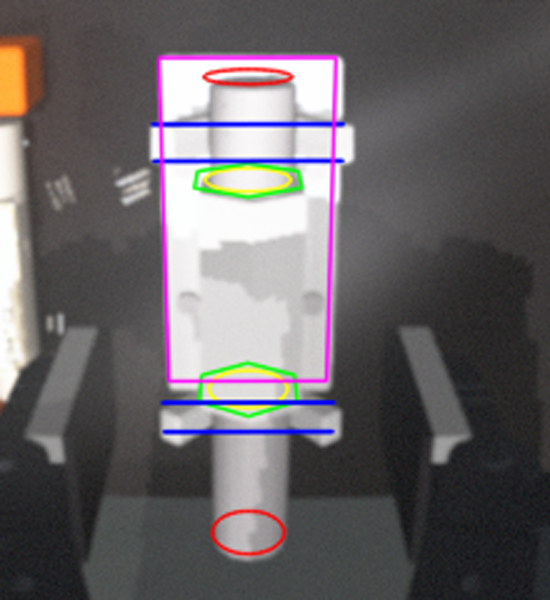

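```bash
python3 - <<'E'
from h import *
plan([.5732,-.0905,.060],frame(-.096-np.pi/2),5)
E
```

```text
from [ 0.579  -0.0906  0.1063] dp [-0.0058  0.0001 -0.0463] rv [-0.0025 -0.0013 -0.0128] dist 0.04670134994048278
[0.021, 0.154, 0.001, -0.004, -0.002, -0.021]
[0.021, 0.154, 0.001, -0.004, -0.002, -0.021]
[0.021, 0.154, 0.001, -0.004, -0.002, -0.021]
[0.02, 0.154, 0.001, -0.004, -0.002, -0.021]
[0.02, 0.154, 0.001, -0.004, -0.002, -0.021]
```

Request:
servo_tool([
  [[0.02, 0.16, 0, 0, 0, -0.03], [0.02, 0.16, 0, 0, 0, -0.03], [0.02, 0.16, 0, 0, 0, -0.02], [0.02, 0.12, 0, 0, 0, -0.02], [0.01, 0.06, 0, 0, 0, 0]],
])

```text
clock: 22.72
position: [0.5739, -0.0902, 0.0643]
ee_rot: [0.034, -0.035, -0.705, 0.707]
force: [-0.3, 0.4, 0.6]
finger_gap: 0.0461
```

```bash
python3 - <<'E'
from h import *
st()
plan([.5732,-.0905,.0425],frame(-.096-np.pi/2),4)
E
```

```text
22.73 pos [ 0.5739 -0.0902  0.0643] F [-0.3457  0.4469  0.5587] gap 0.0461 q [-0.2638  0.5058 -0.2167  0.8472 -0.0024  2.9749]
y [ 0.0004 -0.0026 -1.    ] z [-0.097  -0.9953  0.0025]
from [ 0.5739 -0.0902  0.0643] dp [-0.0007 -0.0003 -0.0218] rv [-0.0025 -0.0011 -0.0007] dist 0.02185728691933345
[0.003, 0.091, 0.001, -0.005, -0.002, -0.001]
[0.003, 0.091, 0.001, -0.005, -0.002, -0.001]
[0.003, 0.091, 0.001, -0.005, -0.002, -0.001]
[0.003, 0.091, 0.002, -0.005, -0.002, -0.001]
```

Request:
servo_tool([
  [[0, 0.12, 0, 0, 0, 0], [0, 0.11, 0, 0, 0, 0], [0, 0.08, 0, 0, 0, 0], [0, 0.05, 0, 0, 0, 0], [0, 0, 0, 0, 0, 0]],
])

```text
clock: 23.35
position: [0.5739, -0.0903, 0.0411]
ee_rot: [0.034, -0.035, -0.705, 0.707]
force: [0.8, 0.3, 0.6]
finger_gap: 0.0463
```

```bash
python3 - <<'E'
from h import *
T=toolT();im=snap('wrist','w11'); 
st()
E
```

```text
23.4 pos [ 0.574  -0.0903  0.0412] F [-0.4193  0.3695  0.1521] gap 0.0461 q [-0.264   0.5305 -0.2434  0.7956 -0.0024  2.9748]
y [ 0.0006 -0.0027 -1.    ] z [-0.097  -0.9953  0.0026]
```

View pics/w11.png

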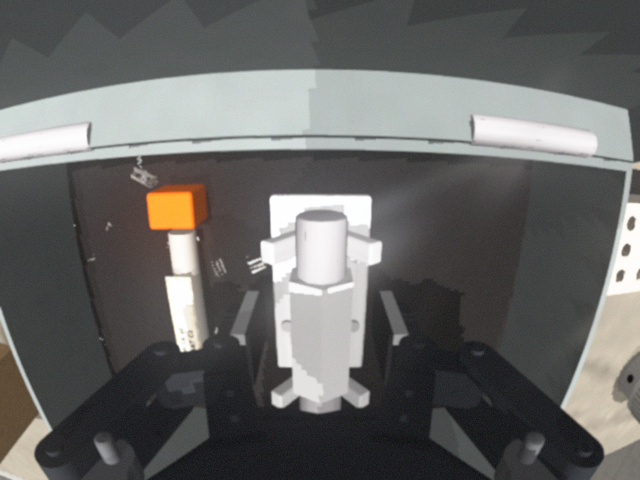

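Jaws straddle the handle, gauge axis at u≈321 against the jaw centre at 319. Closing.

Request:
servo_tool([
  [[0, 0, 0, 0, 0, 0], [0, 0, 0, 0, 0, 0], [0, 0, 0, 0, 0, 0], [0, 0, 0, 0, 0, 0], [0, 0, 0, 0, 0, 0]],
], grip=1)

```text
clock: 24.02
position: [0.5744, -0.0909, 0.0419]
ee_rot: [0.034, -0.035, -0.705, 0.708]
force: [-0.4, -0.8, -0.1]
finger_gap: 0.0211
```

```bash
python3 - <<'E'
from h import *
T=toolT();im=snap('wrist','w12'); 
st()
E
```

```text
24.07 pos [ 0.5744 -0.0909  0.0419] F [-1.0468 -1.4348  0.0344] gap 0.0212 q [-0.2643  0.5298 -0.2427  0.7959 -0.0033  2.975 ]
y [ 0.0015 -0.0038 -1.    ] z [-0.0976 -0.9952  0.0036]
```

Request:
servo_tool([
  [[0, -0.03, 0, 0, 0, 0], [0, -0.1, 0, 0, 0, 0], [0, -0.2, 0, 0, 0, 0], [0, -0.3, 0, 0, 0, 0], [0, -0.4, 0, 0, 0, 0]],
])

```text
clock: 24.7
position: [0.5721, -0.0895, 0.1046]
ee_rot: [0.036, -0.033, -0.706, 0.707]
force: [0.9, -0.5, -1.9]
finger_gap: 0.0209
```

```bash
python3 - <<'E'
from h import *
T=toolT();im=snap('wrist','w13'); 
st()
E
```

```text
24.75 pos [ 0.5744 -0.09    0.1085] F [ 1.0296 -0.003   1.2953] gap 0.0211 q [-0.2635  0.4641 -0.1586  0.9454 -0.0021  2.9751]
y [ 0.002  -0.0027 -1.    ] z [-0.0969 -0.9953  0.0025]
```

View pics/w13.png

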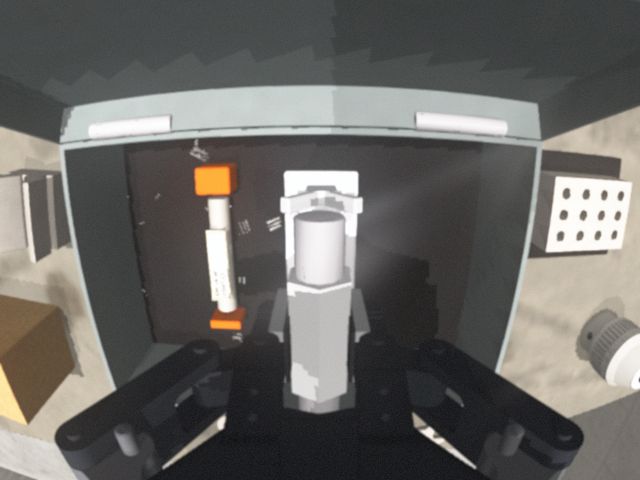

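```bash
cat > gd.py <<'E'
from h import *
def drawg(f,out,e,zoff,sgn,T,crop,lat=0,ang=0):
    # gauge along tool x; short end at sgn*tool x ; e offset of gauge mid along tool x
    im=cv2.imread(f'pics/{f}.png')
    def pl(pts,col):
        P=(T[:3,:3]@np.array(pts).T).T+T[:3,3]
        p=project('wrist',P,T); cv2.polylines(im,[np.int32(np.round(p*8))],True,col,1,cv2.LINE_AA,3)
    C=np.array([e,-zoff,lat]); a=np.arange(0,2*np.pi,.2)
    ux=np.array([np.cos(ang),0,np.sin(ang)])*sgn; uz=np.array([-np.sin(ang),0,np.cos(ang)])
    for xx in (.047,.025,-.025,-.067): pl([C+xx*ux+.009*(np.cos(t)*uz+np.array([0,-np.sin(t),0])) for t in a],(0,0,255))
    for xx in (.025,-.025): pl([C+xx*ux+.0127*(np.cos(t)*uz+np.array([0,-np.sin(t),0])) for t in np.pi/2+np.arange(6)*np.pi/3],(0,255,0))
    x0,x1,y0,y1=crop
    cv2.imwrite(f'pics/{out}.png',cv2.resize(im[y0:y1,x0:x1],None,fx=2.5,fy=2.5,interpolation=cv2.INTER_CUBIC))
E
python3 -c "
from gd import *
drawg('w13','f13',0,.0031,-1,toolT(),(220,420,180,420))"
```

```text
(no output)
```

View pics/f13.png

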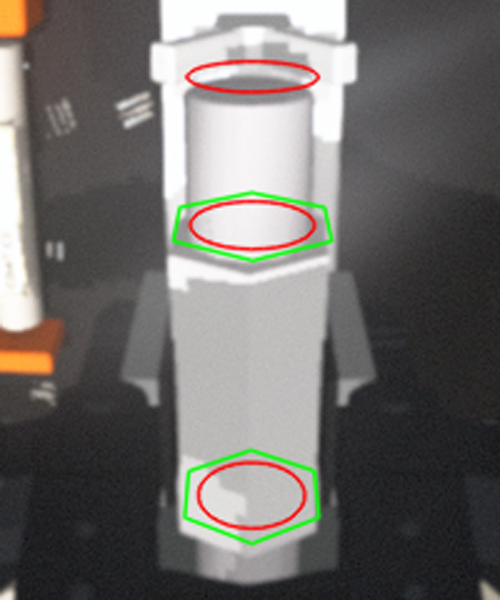

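```bash
python3 -c "
from gd import *
T=toolT()
for i,(e,z) in enumerate([(.0025,.0031),(.0035,.0065),(.002,-.001)]): drawg('w13','t%d'%i,e,z,-1,T,(260,380,180,420))
cv2.imwrite('pics/f13b.png',np.hstack([cv2.imread('pics/t%d.png'%i)[:, :260] for i in range(3)]))
"
```

```text
(no output)
```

View pics/f13b.png

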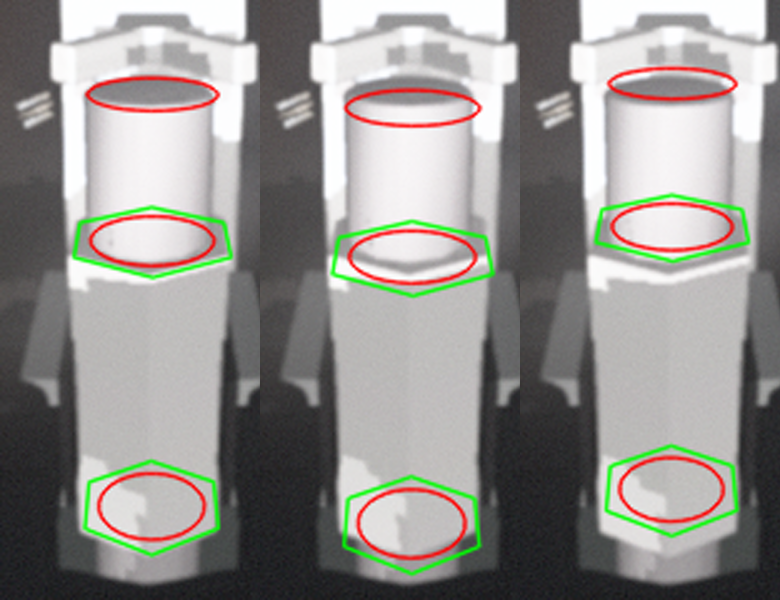

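Request:
servo_tool([
  [[0, -0.3, 0, 0, -0.5, 0], [0, -0.3, 0, 0, -1, 0], [0, -0.1, 0, 0, -1, 0], [0, 0, 0, 0, -1, 0], [0, 0, 0, 0, -1, 0]],
])

```text
clock: 25.38
position: [0.576, -0.0901, 0.1552]
ee_rot: [-0.164, 0.159, -0.686, 0.69]
force: [-0.9, -0.8, -2.3]
finger_gap: 0.0212
```

Request:
servo_tool([
  [[0, 0, 0, 0, -1, 0], [0, 0, 0, 0, -1, 0], [0, 0, 0, 0, -1, 0], [0, 0, 0, 0, -1, 0], [0, 0, 0, 0, -1, 0]],
])

```text
clock: 26.0
position: [0.5763, -0.0898, 0.1565]
ee_rot: [-0.366, 0.362, -0.603, 0.609]
force: [0.1, -0.1, -2.2]
finger_gap: 0.0208
```

Request:
servo_tool([
  [[0, 0, 0, 0, -1, 0], [0, 0, 0, 0, -1, 0], [0, 0, 0, 0, -1, 0], [0, 0, 0, 0, -1, 0], [0, 0, 0, 0, -1, 0]],
])

```text
clock: 26.62
position: [0.5765, -0.0895, 0.1577]
ee_rot: [0.534, -0.53, 0.462, -0.47]
force: [-0.3, 0.2, -1.6]
finger_gap: 0.0214
```

Request:
servo_tool([
  [[0, 0, 0, 0, -1, 0], [0, 0, 0, 0, -1, 0], [0, 0, 0, 0, -1, 0], [0, 0, 0, 0, -1, 0], [0, 0, 0, 0, -1, 0]],
])

```text
clock: 27.25
position: [0.5766, -0.0892, 0.1586]
ee_rot: [0.65, -0.648, 0.276, -0.286]
force: [0.3, -0.5, -1.0]
finger_gap: 0.0209
```

```bash
python3 - <<'E'
from h import *
st()
plan([.5695,-.0904,.13],frame(-.096+np.pi/2),7)
E
```

```text
27.25 pos [ 0.5766 -0.0892  0.1586] F [ 0.272  -0.484  -1.0467] gap 0.0209 q [-0.2624  0.4211 -0.0886  1.047   0.0004  0.5561]
y [ 0.0137 -0.0033 -0.9999] z [0.73   0.6834 0.0078]
from [ 0.5766 -0.0892  0.1586] dp [-0.0071 -0.0012 -0.0286] rv [-0.0032 -0.7225  0.0141] dist 0.029527921100161555
[-0.01, 0.068, -0.015, -0.004, -0.86, 0.017]
[-0.012, 0.068, -0.014, -0.004, -0.86, 0.017]
[-0.013, 0.068, -0.012, -0.004, -0.86, 0.017]
[-0.014, 0.068, -0.011, -0.004, -0.86, 0.017]
[-0.015, 0.068, -0.009, -0.004, -0.86, 0.017]
[-0.015, 0.068, -0.008, -0.004, -0.86, 0.017]
[-0.016, 0.068, -0.006, -0.004, -0.86, 0.017]
```

Request:
servo_tool([
  [[-0.01, 0, -0.01, 0, -1, 0.02], [-0.01, 0, -0.01, 0, -1, 0.02], [-0.02, 0, -0.01, 0, -1, 0.02], [-0.02, 0, -0.01, 0, -1, 0.02], [-0.02, 0, -0.01, 0, -1, 0.02]],
])

```text
clock: 27.88
position: [0.5708, -0.089, 0.1596]
ee_rot: [0.705, -0.703, 0.068, -0.071]
force: [0.1, -0.2, -2.8]
finger_gap: 0.0209
```

```bash
python3 - <<'E'
from h import *
st()
plan([.5695,-.0904,.115],frame(-.096+np.pi/2),5)
E
```

```text
27.88 pos [ 0.5708 -0.089   0.1596] F [ 0.0564 -0.2374 -2.8237] gap 0.0209 q [-0.2665  0.4177 -0.0911  1.0581  0.0038 -0.0689]
y [ 0.0048  0.0027 -1.    ] z [0.1963 0.9805 0.0035]
from [ 0.5708 -0.089   0.1596] dp [-0.0013 -0.0014 -0.0446] rv [-0.0033 -0.1016  0.0043] dist 0.04467419824439956
[-0.004, 0.149, -0.006, -0.006, -0.169, 0.007]
[-0.004, 0.149, -0.006, -0.006, -0.169, 0.007]
[-0.004, 0.149, -0.005, -0.006, -0.169, 0.007]
[-0.004, 0.149, -0.005, -0.006, -0.169, 0.007]
[-0.004, 0.149, -0.005, -0.006, -0.169, 0.007]
```

Request:
servo_tool([
  [[0, 0.15, -0.01, -0.01, -0.25, 0.01], [0, 0.18, -0.01, -0.01, -0.25, 0.01], [0, 0.18, -0.01, -0.01, -0.2, 0.01], [0, 0.15, -0.01, 0, -0.12, 0], [0, 0.06, 0, 0, -0.02, 0]],
])

```text
clock: 28.5
position: [0.5701, -0.0913, 0.1129]
ee_rot: [-0.706, 0.706, -0.033, 0.033]
force: [-0.3, -0.6, -1.8]
finger_gap: 0.0212
```

```bash
python3 - <<'E'
from gd import *
read_camera('side')
T=toolT();im=snap('wrist','w14'); 
st()
drawg('w14','f14',.0025,.0031,-1,T,(220,420,180,420))
plan([.5695,-.0904,.115],frame(-.096+np.pi/2),5)
for q in ['gauge_mid','cradle','short_end','long_end']:
    for d in spot_point('wrist',q)[:1]: print('sp',q,round(d['score'],2),towld('wrist',d['position']))
E
```

```text
28.6 pos [ 0.5702 -0.0913  0.1133] F [ 0.3125 -0.1435 -1.9   ] gap 0.0208 q [-0.2685  0.4547 -0.1603  0.9559 -0.0003 -0.1739]
y [-0.0002 -0.0003 -1.    ] z [ 0.0945  0.9955 -0.0003]
from [ 0.5702 -0.0913  0.1133] dp [-0.0007  0.0009  0.0017] rv [ 0.0003  0.0014 -0.0001] dist 0.0020508441141319
[-0.002, -0.006, 0.003, 0.0, 0.002, -0.0]
[-0.002, -0.006, 0.003, 0.0, 0.002, -0.0]
[-0.002, -0.006, 0.003, 0.0, 0.002, -0.0]
[-0.002, -0.006, 0.003, 0.0, 0.002, -0.0]
[-0.002, -0.006, 0.003, 0.0, 0.002, -0.0]
sp gauge_mid 0.8 [ 0.5634 -0.092   0.1218]
sp short_end 0.49 [0.6257 0.1221 0.031 ]
```

View pics/w14.png

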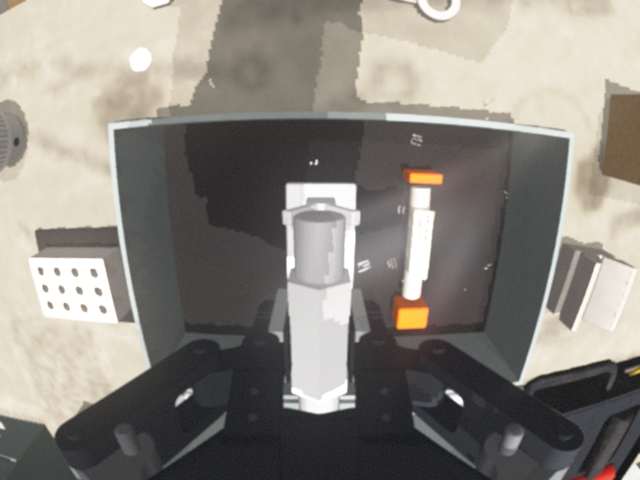

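View pics/f14.png

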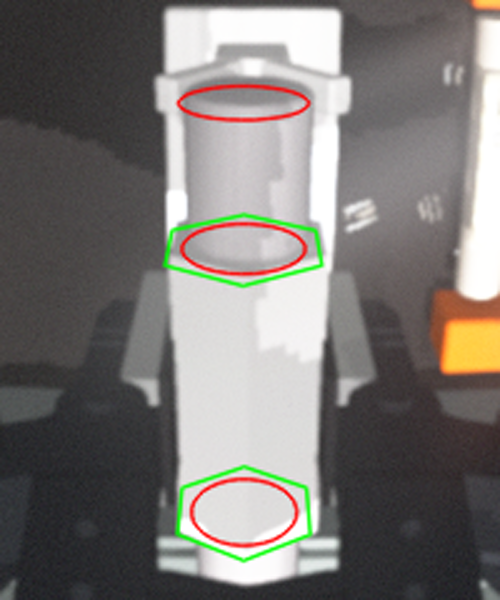

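```bash
python3 - <<'E'
from h import *
T=toolT()
T14=T.copy(); T14[:3,3]=[.5702,-.0913,.1131]
T13=np.eye(4); yaw=-.097-np.pi/2; T13[:3,:3]=frame(yaw); T13[:3,3]=[.5740,-.0898,.1080]
for h in (.005,.01,.013):
    print(h,unproj('wrist',(321,171),h,T13),unproj('wrist',(321,184),h,T14))
# saddle tops: far saddle ear ends
for f in ('w13','w14'):
    im=cv2.imread(f'pics/{f}.png'); cv2.imwrite(f'pics/z{f}.png',cv2.resize(im[160:300,260:385],None,fx=5,fy=5,interpolation=cv2.INTER_CUBIC)[:,:])
a=cv2.imread('pics/zw13.png')[:,:400];b=cv2.imread('pics/zw14.png')
cv2.imwrite('pics/zz.png',np.hstack([cv2.resize(cv2.imread('pics/zw13.png'),(400,448)),cv2.resize(b,(400,448))]))
E
```

```text
0.005 [ 0.6214 -0.0963  0.005 ] [ 0.5321 -0.0858  0.005 ]
0.01 [ 0.622  -0.0964  0.01  ] [ 0.5312 -0.0858  0.01  ]
0.013 [ 0.6224 -0.0964  0.013 ] [ 0.5307 -0.0857  0.013 ]
```

View pics/zz.png

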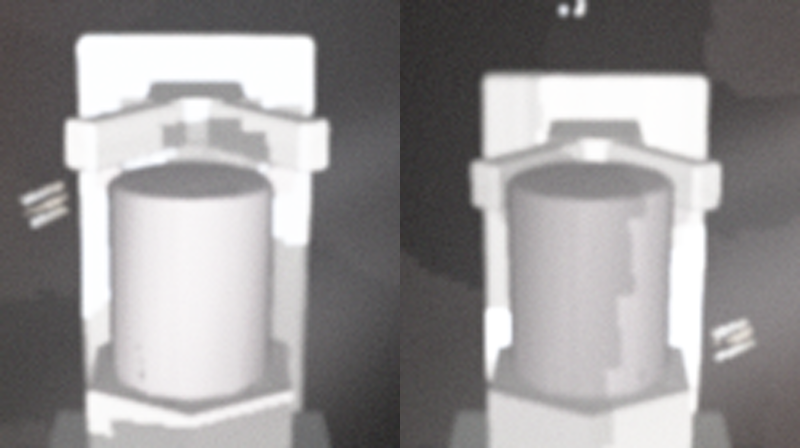

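```bash
python3 - <<'E'
from h import *
T13=np.eye(4); yaw=-.097-np.pi/2; T13[:3,:3]=frame(yaw); T13[:3,3]=[.5723,-.0895,.1048]
T14=toolT().copy(); T14[:3,3]=[.5702,-.0913,.1131]
for h in (.005,.01,.013):
    print(h,unproj('wrist',(321,171),h,T13),unproj('wrist',(321,184),h,T14))
im=cv2.imread('pics/w12.png'); T=np.eye(4); T[:3,:3]=frame(-.0975-np.pi/2); T[:3,3]=[.5744,-.0909,.0419]
u=np.array([np.cos(-.096),np.sin(-.096),0]); v=np.array([-u[1],u[0],0]); z=np.array([0,0,1.])
def pl(pts,col): cv2.polylines(im,[np.int32(np.round(project('wrist',np.array(pts),T)*8))],True,col,1,cv2.LINE_AA,3)
C=np.array([.572,-.0907,.045]); K=np.array([.5757,-.0911,.045])
for xx in (.025,-.025): pl([C+xx*u+.0127*(np.cos(t)*v+np.sin(t)*z) for t in np.pi/2+np.arange(6)*np.pi/3],(0,255,0))
pl([C+.047*u+.009*(np.cos(t)*v+np.sin(t)*z) for t in np.arange(0,6.28,.2)],(0,0,255))
for xx in (.029,.037,-.029,-.037): p=K+xx*u; pl([p-.02*v,p+.02*v],(255,0,0))
cv2.imwrite('pics/z12.png',cv2.resize(im[180:430,230:410],None,fx=3.2,fy=3.2,interpolation=cv2.INTER_CUBIC)[:780])
cv2.imwrite('pics/z12.png',cv2.resize(im[180:420,230:410],(450,600),interpolation=cv2.INTER_CUBIC))
E
```

```text
0.005 [ 0.6201 -0.096   0.005 ] [ 0.5321 -0.0858  0.005 ]
0.01 [ 0.6208 -0.0961  0.01  ] [ 0.5312 -0.0858  0.01  ]
0.013 [ 0.6211 -0.0961  0.013 ] [ 0.5307 -0.0857  0.013 ]
```

View pics/z12.png

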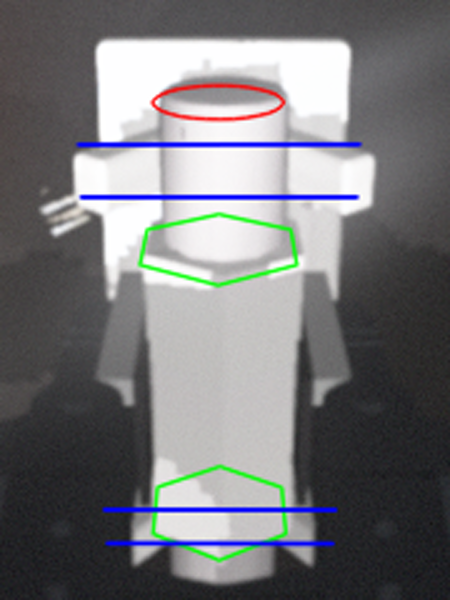

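```bash
python3 - <<'E'
from h import *
plan([.574,-.0909,.062],frame(-.097+np.pi/2),5)
E
```

```text
from [ 0.5712 -0.0915  0.1146] dp [ 0.0028  0.0006 -0.0526] rv [0.0007 0.0026 0.0024] dist 0.052687714609645456
[0.009, 0.175, 0.003, 0.001, 0.004, 0.004]
[0.009, 0.175, 0.003, 0.001, 0.004, 0.004]
[0.009, 0.175, 0.003, 0.001, 0.004, 0.004]
[0.009, 0.175, 0.003, 0.001, 0.004, 0.004]
[0.009, 0.175, 0.003, 0.001, 0.004, 0.004]
```

Request:
servo_tool([
  [[0.03, 0.18, 0.01, 0, 0, 0], [0.02, 0.2, 0, 0, 0, 0], [0.01, 0.18, 0, 0, 0, 0], [0, 0.12, 0, 0, 0, 0], [0, 0.05, 0, 0, 0, 0]],
])

```text
clock: 29.42
position: [0.5753, -0.0913, 0.0677]
ee_rot: [-0.706, 0.707, -0.032, 0.034]
force: [-1.5, 0.0, -0.8]
finger_gap: 0.021
```

```bash
python3 - <<'E'
from h import *
read_camera('side')
T=toolT();im=snap('wrist','w15'); 
st()
cv2.imwrite('pics/z15.png',cv2.resize(im[150:430,220:420][:,:,::-1],None,fx=2.1,fy=2.1,interpolation=cv2.INTER_CUBIC))
plan([.574,-.0909,.045],frame(-.097+np.pi/2),5)
E
```

```text
29.52 pos [ 0.5754 -0.0913  0.068 ] F [ 0.0281 -0.0242 -1.8487] gap 0.0212 q [-0.2661  0.5033 -0.2099  0.8547 -0.0003 -0.1716]
y [ 0.0027 -0.001  -1.    ] z [ 0.0944  0.9955 -0.0008]
from [ 0.5754 -0.0913  0.068 ] dp [-0.0014  0.0004 -0.023 ] rv [0.0008 0.0025 0.0027] dist 0.023087197868450527
[-0.005, 0.077, 0.001, 0.001, 0.004, 0.005]
[-0.005, 0.077, 0.001, 0.001, 0.004, 0.005]
[-0.005, 0.077, 0.001, 0.001, 0.004, 0.005]
[-0.005, 0.077, 0.001, 0.001, 0.004, 0.005]
[-0.005, 0.077, 0.001, 0.001, 0.004, 0.005]
```

View pics/z15.png

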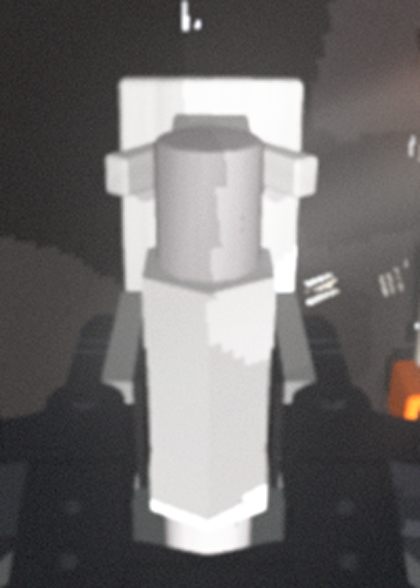

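Request:
servo_tool([
  [[-0.01, 0.11, 0, 0, 0, 0.01], [-0.01, 0.1, 0, 0, 0, 0], [0, 0.07, 0, 0, 0, 0], [0, 0.03, 0, 0, 0, 0], [0, 0, 0, 0, 0, 0]],
])

```text
clock: 30.15
position: [0.5748, -0.0914, 0.0489]
ee_rot: [-0.706, 0.707, -0.032, 0.034]
force: [-0.9, -0.3, -1.4]
finger_gap: 0.021
```

```bash
python3 - <<'E'
from h import *
T=toolT();im=snap('wrist','w16'); 
st()
cv2.imwrite('pics/z16.png',cv2.resize(im[170:430,220:420][:,:,::-1],None,fx=2.2,fy=2.2,interpolation=cv2.INTER_CUBIC))
a=cv2.imread('pics/w12.png')[170:430,220:420]
cv2.imwrite('pics/z16.png',np.hstack([cv2.resize(a,None,fx=2,fy=2,interpolation=cv2.INTER_CUBIC),cv2.resize(im[170:430,220:420][:,:,::-1],None,fx=2,fy=2,interpolation=cv2.INTER_CUBIC)]))
plan([.574,-.0909,.0425],frame(-.097+np.pi/2),5)
E
```

```text
30.2 pos [ 0.5749 -0.0915  0.049 ] F [-0.4968  0.2021 -1.7694] gap 0.0211 q [-0.2665  0.522  -0.2346  0.8108 -0.0005 -0.1719]
y [ 0.0031 -0.0014 -1.    ] z [ 0.0945  0.9955 -0.0011]
from [ 0.5749 -0.0915  0.049 ] dp [-0.0009  0.0006 -0.0065] rv [0.0011 0.0024 0.0032] dist 0.006615627683667006
[-0.003, 0.022, 0.002, 0.002, 0.004, 0.005]
[-0.003, 0.022, 0.002, 0.002, 0.004, 0.005]
[-0.003, 0.022, 0.002, 0.002, 0.004, 0.005]
[-0.003, 0.022, 0.002, 0.002, 0.004, 0.005]
[-0.003, 0.022, 0.002, 0.002, 0.004, 0.005]
```

View pics/z16.png

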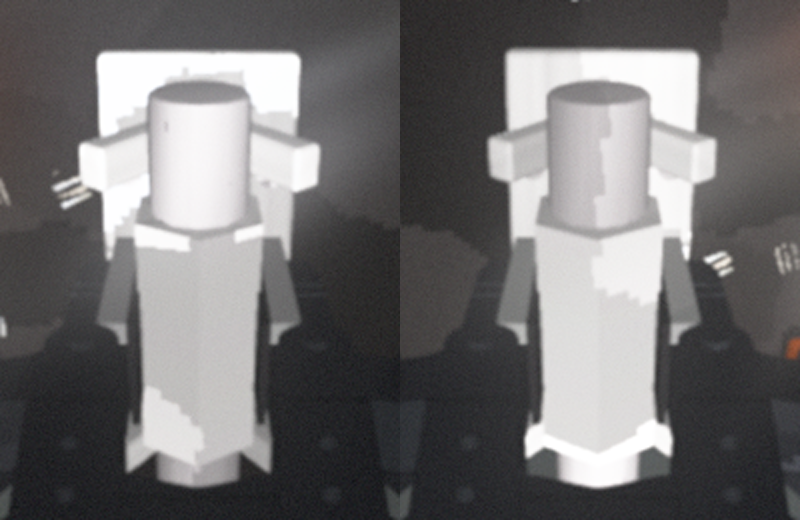

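Request:
servo_tool([
  [[-0.01, 0.03, 0.01, 0, 0, 0.01], [0, 0.03, 0, 0, 0, 0.01], [0, 0.025, 0, 0, 0, 0], [0, 0.02, 0, 0, 0, 0], [0, 0, 0, 0, 0, 0]],
])

```text
clock: 30.82
position: [0.5747, -0.0908, 0.0427]
ee_rot: [-0.706, 0.707, -0.033, 0.034]
force: [0.1, -0.6, -2.1]
finger_gap: 0.0213
```

```bash
python3 - <<'E'
from h import *
T=toolT();im=snap('wrist','w17'); 
st()
a=cv2.imread('pics/w12.png')[170:430,220:420]
cv2.imwrite('pics/z17.png',np.hstack([cv2.resize(a,None,fx=2,fy=2,interpolation=cv2.INTER_CUBIC),cv2.resize(im[170:430,220:420][:,:,::-1],None,fx=2,fy=2,interpolation=cv2.INTER_CUBIC)]))
plan([.574,-.0909,.0425],frame(-.097+np.pi/2),5)
E
```

```text
30.88 pos [ 0.5747 -0.0908  0.0428] F [ 0.0552  1.0427 -2.6262] gap 0.021 q [-0.2653  0.5296 -0.2402  0.7992 -0.001  -0.1708]
y [ 0.0015 -0.0014 -1.    ] z [ 0.0944  0.9955 -0.0013]
from [ 0.5747 -0.0908  0.0428] dp [-0.0007 -0.0001 -0.0003] rv [0.0013 0.0025 0.0016] dist 0.0007728877144287708
[-0.002, 0.001, -0.0, 0.002, 0.004, 0.003]
[-0.002, 0.001, -0.0, 0.002, 0.004, 0.003]
[-0.002, 0.001, -0.0, 0.002, 0.004, 0.003]
[-0.002, 0.001, -0.0, 0.002, 0.004, 0.003]
[-0.002, 0.001, -0.0, 0.002, 0.004, 0.003]
```

View pics/z17.png

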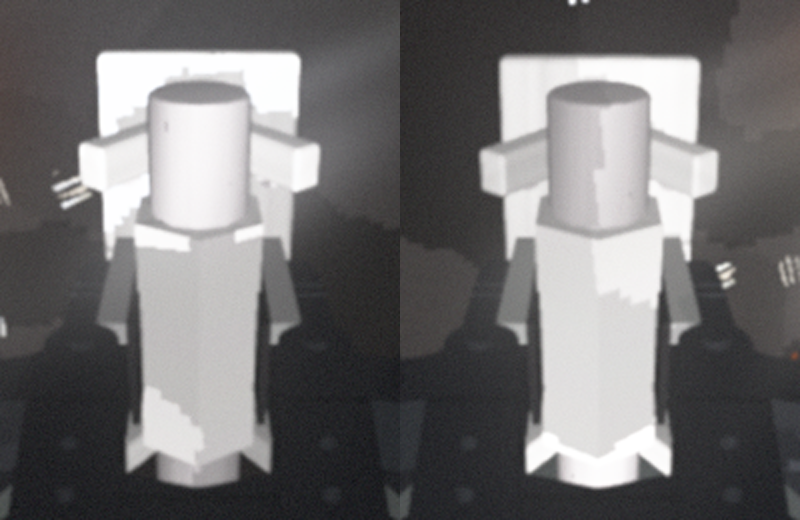

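Request:
servo_tool([
  [[0, 0.01, 0, 0, 0, 0], [0, 0.01, 0, 0, 0, 0], [0, 0.01, 0, 0, 0, 0], [0, 0.01, 0, 0, 0, 0], [0, 0, 0, 0, 0, 0]],
])

```text
clock: 31.5
position: [0.5749, -0.0909, 0.0419]
ee_rot: [-0.706, 0.707, -0.033, 0.035]
force: [-1.8, 0.6, 0.1]
finger_gap: 0.021
```

```bash
python3 - <<'E'
from h import *
st()
E
```

```text
31.5 pos [ 0.5749 -0.0909  0.0419] F [-1.8077  0.5871  0.1376] gap 0.021 q [-0.2653  0.5301 -0.242   0.7958 -0.001  -0.1702]
y [ 0.0025 -0.0018 -1.    ] z [ 0.095   0.9955 -0.0015]
```

Same height as at the pick (0.0419), and the carried weight is off the wrist. Releasing.

Request:
servo_tool([
  [[0, 0, 0, 0, 0, 0], [0, 0, 0, 0, 0, 0], [0, 0, 0, 0, 0, 0], [0, 0, 0, 0, 0, 0], [0, 0, 0, 0, 0, 0]],
], grip=-0.08)

```text
clock: 32.12
position: [0.5759, -0.0912, 0.0416]
ee_rot: [-0.706, 0.707, -0.032, 0.035]
force: [0.2, 0.4, 1.1]
finger_gap: 0.0463
```

Request:
servo_tool([
  [[0, -0.05, 0, 0, 0, 0], [0, -0.3, 0, 0, 0, 0], [0, -0.5, 0, 0, 0, 0], [0, -0.6, 0, 0, 0, 0], [0, -0.4, 0, 0, 0, 0]],
])

```text
clock: 32.75
position: [0.5733, -0.0904, 0.1538]
ee_rot: [-0.706, 0.707, -0.034, 0.033]
force: [0.8, -0.2, -0.6]
finger_gap: 0.0464
```

```bash
python3 - <<'E'
from h import *
read_camera('side');read_camera('side')
T=toolT();im=snap('wrist','w18'); snap('scene','s18'); snap('side','d18')
st()
x=(.48,.66,-.16,0,4000)
save(grid(ortho('wrist',im,.045,*x,T=T),*x,.02),'o18')
for c in ['wrist','scene','side']:
  for q in ['gauge_mid','short_end','long_end','cradle']:
    for d in spot_point(c,q)[:1]: print('sp',c,q,round(d['score'],2),towld(c,d['position']))
E
```

```text
33.0 pos [ 0.5723 -0.0901  0.1509] F [ 0.8807 -0.1298 -0.2878] gap 0.0463 q [-0.2652  0.4335 -0.0902  1.0514 -0.001  -0.1705]
y [-0.0043  0.0002 -1.    ] z [ 0.0946  0.9955 -0.0002]
sp wrist gauge_mid 0.84 [ 0.5693 -0.0883  0.0406]
sp wrist short_end 0.91 [ 0.5257 -0.0863  0.0427]
sp wrist long_end 0.61 [ 0.6366 -0.0926  0.0403]
sp scene gauge_mid 0.82 [ 0.5802 -0.0888  0.046 ]
sp scene short_end 0.86 [ 0.5308 -0.0839  0.0424]
sp scene long_end 0.55 [ 0.6454 -0.0934  0.0441]
sp scene cradle 0.84 [ 0.5759 -0.0896  0.0081]
sp side gauge_mid 0.73 [ 0.5812 -0.0311  0.0181]
sp side short_end 0.58 [ 0.5279 -0.087   0.045 ]
sp side long_end 0.56 [ 0.6436 -0.0956  0.0449]
sp side cradle 0.7 [ 0.5695 -0.0893  0.0063]
```

View pics/w18.png

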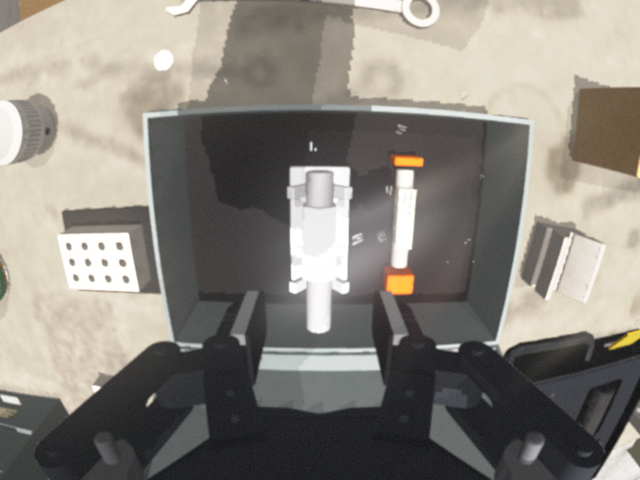

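View pics/o18.png

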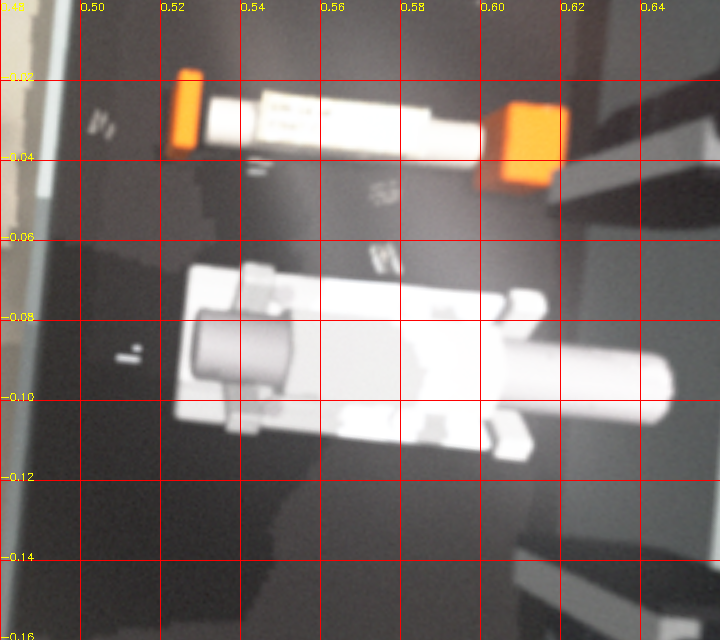

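```bash
python3 - <<'E'
from h import *
im=cv2.imread('pics/w18.png'); T=toolT(); T[:3,3]=[.5725,-.0902,.1514]
u=np.array([np.cos(-.096),np.sin(-.096),0]); v=np.array([-u[1],u[0],0]); z=np.array([0,0,1.])
raw=im.copy()
def pl(pts,col): cv2.polylines(im,[np.int32(np.round(project('wrist',np.array(pts),T)*8))],True,col,1,cv2.LINE_AA,3)
C=np.array([.5745,-.0905,.045]); K=np.array([.5745,-.0905,.045])
for xx in (.025,-.025): pl([C+xx*u+.0127*(np.cos(t)*v+np.sin(t)*z) for t in np.pi/2+np.arange(6)*np.pi/3],(0,200,0))
for xx in (-.047,.067): pl([C+xx*u+.009*(np.cos(t)*v+np.sin(t)*z) for t in np.arange(0,6.28,.2)],(0,0,255))
for xx in (.029,.037,-.029,-.037): p=K+xx*u; pl([p-.02*v,p+.02*v],(255,0,0))
f=lambda a:cv2.resize(a[155:345,270:370],None,fx=3.1,fy=3.1,interpolation=cv2.INTER_CUBIC)
cv2.imwrite('pics/z18.png',np.hstack([f(raw),f(im)]))
E
```

```text
(no output)
```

View pics/z18.png

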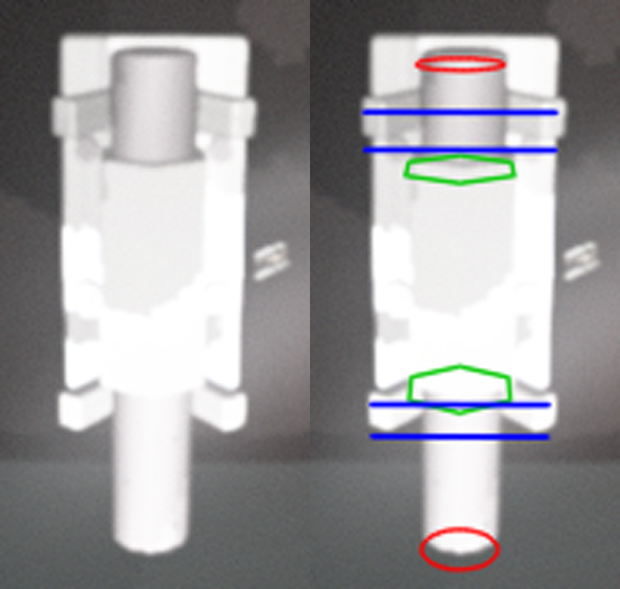

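View pics/d18.png

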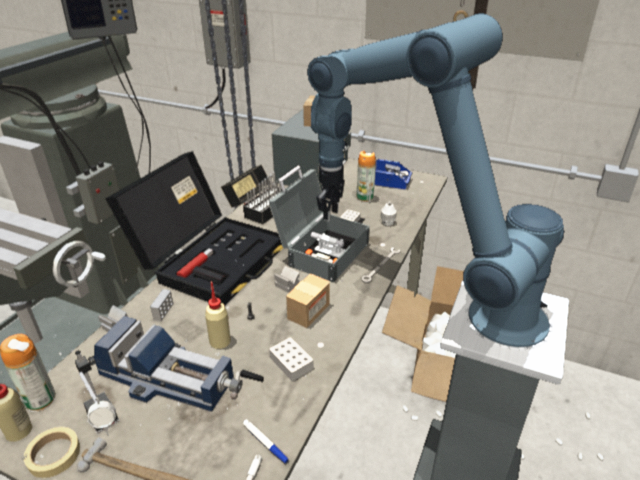

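View pics/s18.png

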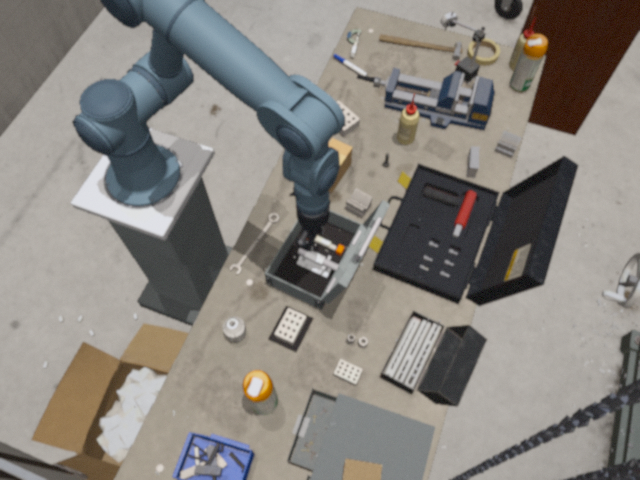

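Gauge lies in both saddles with its short plug to the front. I'll back off and take a last, settled look.

Request:
servo_tool([
  [[0, -0.4, 0, 0, 0, 0], [-0.2, -0.6, 0, 0, 0, 0], [-0.4, -0.6, 0, 0, 0, 0], [-0.3, -0.4, 0, 0, 0, 0], [0, -0.1, 0, 0, 0, 0]],
])

```text
clock: 34.22
position: [0.5178, -0.0849, 0.2807]
ee_rot: [0.706, -0.706, 0.035, -0.032]
force: [0.9, -0.9, 0.5]
finger_gap: 0.0461
```

Request:
servo_tool([
  [[0, 0, 0, 0, 0, 0], [0, 0, 0, 0, 0, 0], [0, 0, 0, 0, 0, 0], [0, 0, 0, 0, 0, 0], [0, 0, 0, 0, 0, 0]],
])

```text
clock: 34.85
position: [0.5183, -0.0848, 0.2769]
ee_rot: [0.707, -0.706, 0.037, -0.03]
force: [1.0, 1.8, -0.6]
finger_gap: 0.046
```

```bash
python3 - <<'E'
from h import *
T=toolT();im=snap('wrist','w19'); sc=snap('scene','s19')
st()
for c in ['wrist','scene']:
  for q in ['gauge_mid','short_end','long_end','block_mid','pad_top','lid_bar']:
    for d in spot_point(c,q)[:1]: print('sp',c,q,round(d['score'],2),towld(c,d['position']))
x=(.5,.66,-.35,-.19,2300)
y=(.48,.68,-.16,-.02,2300)
save(np.vstack([grid(ortho('wrist',im,0.045,*y,T=T),*y,.02)[:, :368],]),'o19')
b=grid(ortho('scene',sc,0.03,*x),*x,.02); save(b,'o19b')
E
```

```text
34.95 pos [ 0.5183 -0.0849  0.2771] F [-0.2915 -0.2113  0.0337] gap 0.0459 q [-0.2825  0.2769  0.0134  1.3163 -0.001  -0.1881]
y [-0.009   0.0016 -1.    ] z [0.0943 0.9955 0.0007]
sp wrist gauge_mid 0.97 [ 0.5687 -0.0908  0.0483]
sp wrist short_end 0.94 [ 0.5316 -0.0893  0.0455]
sp wrist long_end 0.9 [ 0.6402 -0.1005  0.0454]
sp wrist block_mid 0.69 [ 0.5872 -0.2847  0.0202]
sp scene gauge_mid 0.8 [ 0.5794 -0.0871  0.047 ]
sp scene long_end 0.56 [ 0.6477 -0.0933  0.0438]
sp scene block_mid 0.87 [0.4743 0.39   0.0159]
sp scene pad_top 0.62 [ 0.5854 -0.2782  0.0027]
sp scene lid_bar 0.76 [ 0.7107 -0.0902  0.2581]
```

View pics/w19.png

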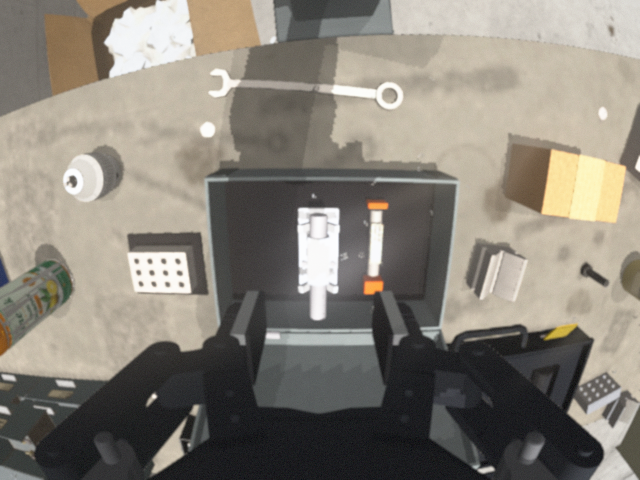

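View pics/s19.png

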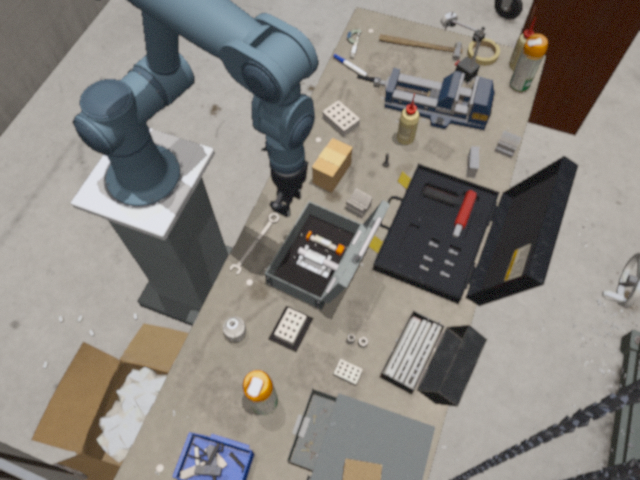

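```bash
python3 -c "
from workcell import *
print(finish_job())"
```

```text
the job is handed in; nothing more can be done
None
```

I've done the job in the order asked and handed it in at about 35 s of the 70 s allowed. The hand-in gives no verdict.

- **Block:** The middle-sized block is flat on its black pad. I lowered it until its weight came off the wrist, then let go. The scene picture puts it within about 2 mm of the pad's middle.
- **Lid:** I held the bar all the way to the stop and didn't let it fall. At the stop the lid angle read about 1.85 rad with a light push of about 7 N. It still stood open in the last pictures, with the bar found at (0.711, -0.090, 0.258), which fits that angle. During the swing, the bar slid a few millimetres along the finger pads; forces stayed under about 9 N.
- **Gauge:** I turned it end for end and laid it back at the height it was picked from. Its weight was off the wrist before I opened the jaws. In the last pictures its short plug faces the front, it lies in both saddles and it looks level.
- **Everything else:** The tube, spanner, chuck, V-block and carton looked undisturbed in the last pictures. I didn't measure them.

**Checks that disagreed:**
- The cameras differed by up to 10 mm on the gauge's position along the chest. I judged its fit between the saddles directly from the wrist pictures instead, and it looked centred to within about 1 to 3 mm (there are 4 mm to spare at each end).
- In the last scene picture, the network's best match for the block was the larger look-alike. The wrist picture shows the right block on the pad.

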